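# Clear the butter dish and set the straightedge against the pastry slab

## Task

The butter dish stands in the way beside the marble pastry slab, under the utensil rack: first pick it up, keep it level and set it down gently in the middle of the cork trivet. Then stand the steel straightedge on its narrow side on the counter, flush along its whole length against the slab edge where the dish stood and centred on that edge, so that dough can be squared up against it. Do not bump the rack or its ladle and whisk, and leave the funnel and the tea infuser where they are.

Things in the scene. Friction and masses are not known exactly. Their poses are not given: they have to be found in the camera images.
- slab: Marble pastry slab fixed to the counter, 200 (x) x 180 (y) x 14 mm high, lying flat. Origin at the centre of its underside on the counter. The butter dish stands beside its +y edge.
- slab_edge (a point): Middle of the slab's +y edge, at counter height (90 mm in +y from the slab's origin, at the underside). Its x runs along the edge (200 mm long), its y points away from the slab.
- rack: Fixed steel utensil rack over the slab and dish: two round bars, 10 mm thick, along its y from -160 to +260 mm, at x = -30 and +30 mm, centred 310 mm above the counter, with legs at both ends, open below. Origin on the counter, within 15 mm of the slab's origin, same yaw. The bars leave no room above the dish for a gripper pointing straight down: reach in tilted below the near bar.
- rack_ladle (a point): Lowest point of the stainless ladle hung from the rack's far bar, 55 mm above the counter: its bowl is 68 mm across, 34 mm high, its 8 mm stem rises 32 mm nearer in rack x. Fixed.
- rack_whisk (a point): Lowest point of the black nylon whisk hung from the rack's far bar, 50 mm above the counter: 44 mm wide, reaching straight up to the bar. Fixed.
- butter_dish: White ceramic butter dish with a flat wooden lid that sits tight (one piece), 130 (x) x 56 (y) x 60 mm high; the ceramic reaches up to 50 mm, the lid above is 122 x 50 mm. About 400 g. Origin at the centre of its underside; z up. Starts nearly parallel to the slab edge, 3 to 16 mm from it.
- straightedge: Plain stainless straightedge bar, 180 (x) x 16 (y) x 50 mm (z), about 400 g, both sides alike, standing loose on its narrow 16 mm side on the open counter. Origin at the centre of its underside.
- straightedge_mid (a point): Centre of the straightedge, 25 mm above its underside; same axes as the straightedge.
- trivet: Round cork trivet fixed to the counter, 160 mm in diameter, 10 mm thick. Origin at the centre of its underside.
- trivet_top (a point): Centre of the trivet's top face, 10 mm above the counter.
- funnel: Yellow plastic funnel standing mouth down, 90 mm across, 90 mm high. Bystander. Origin at the centre of its underside.
- infuser: Steel tea infuser basket with a lid, 78 mm across, 79 mm high. Bystander. Origin at the centre of its underside.
Not all that is in view belongs to the job. There is more than one size of the butter_dish; the job needs the smaller.

How it is judged:
On the way:
1. the butter dish rests upright and released in the middle of the trivet (horizontal distance between butter_dish and trivet_top below 0.03 m and z of butter_dish in the frame of trivet_top between -0.004 and 0.004 m and angle between butter_dish's own z axis and vertical below 0.06 rad and contact force between butter_dish and the fingers below 0.1 N and linear speed of butter_dish below 0.02 m/s), for 0.2 s.
At the end, for the whole second after the job is handed in: Dish level on the trivet, centre within 30 mm of its centre. Straightedge upright on the counter against the slab's +y edge: gap under 2.5 mm at its middle, parallel within 0.02 rad, middle within 20 mm of the edge's middle. Both released and at rest (all of step 1 and y of straightedge_mid in the frame of slab_edge between 0.006 and 0.0105 m and x of straightedge_mid in the frame of slab_edge between -0.02 and 0.02 m and z of straightedge_mid in the frame of slab_edge between 0.022 and 0.028 m and angle between the x axis of straightedge and the x axis of slab, either way round below 0.02 rad and angle between the z axis of straightedge and the z axis of slab, either way round below 0.04 rad and linear speed of straightedge below 0.01 m/s and contact force between straightedge and the fingers below 0.1 N); the robot touches nothing.
It fails at once if the rack with its utensils is bumped (over 3 N) (contact force between rack and the arm above 3 N or contact force between rack and the fingers above 3 N or contact force between rack and butter_dish above 3 N or contact force between rack and straightedge above 3 N).
It fails at once if the funnel or the infuser is moved more than 20 mm (distance of any of funnel, infuser from where it was at the start of the episode above 0.02 m).
It fails at once if the butter dish is tipped more than 0.5 rad (angle between butter_dish's own z axis and vertical above 0.5 rad).
It fails at once if the butter dish is dropped or banged onto the trivet (over 150 N) (contact force between butter_dish and trivet above 150 N).
It also fails if it takes over 72 s, if anything falls off the work surface, if the arm or the gripper's body presses on something with over 40 N, if the wrist force passes 120 N, or if a joint passes its speed limit or range.

## Robot

A 6-joint arm with a two-finger parallel gripper is mounted at the origin on the work surface. World frame = base frame: x ahead of the robot, y to its left, z up, the work surface at z = 0. Lengths are in m, angles in rad, forces in N, time in s.
With the tool pointing down it reaches from about 0.325 to 0.9 m from the base axis. Payload 6.1 kg.
Tool frame: the origin (TCP) lies midway between the tips of the shut fingers; the grasp point (between the pads) lies 19 mm behind it; z points along the fingers, x is the direction in which the jaws open and shut, and the axes are right-handed (so a half turn about z gives the same grasp; the last joint's range is limited). The gripper opens to 85 mm and grips with 20 to 120 N. Pads are 22 mm wide; open, the fingers measure 114 mm over their backs; the gripper's body (76 mm by 85 mm) begins 54 mm behind the grasp point. The pads swing forward as they close: fully open they stand 13 mm farther back than shut.
Start: joints at [1.005, 0.22, 1.526, -0, 1.395, -0.126], TCP at [0.266, 0.566, 0.231] pointing down, gripper open.
Joint ranges: [-2.98, 2.98], [-0.91, 2.08], [0.09, 2.57], [-1.24, 4.39], [0.2, 2.65], [-2.68, 2.68]. Speed limits (rad/s): [2.57, 2.57, 3.01, 3.14, 3.14, 3.14].

## Interface

Orientations are given as a rotation vector (axis times angle).
In Python, from rig import env gives the robot as it stands.
- The arm moves only by the tool drive_tool, never from a script. Its argument "plan" is a list that holds one entry, the list of rows, each a list of 7 numbers: the turn, a rotation vector about the world's x, y, z in degrees, then the shift along the world's x, y, z in m, then the finger opening in m, from 0 to 0.0854. In form: [[[ax, ay, az, dx, dy, dz, claw], ...]]. A call has 1 to 12 rows; each row is the pose to reach, as a shift and turn from the pose measured when the call began; what a row does not reach only later rows make up. A row lasts 1/8 s, in which the tool goes at most 62.5 mm and 10.7 degrees, less where a joint would pass 70% of its speed; a pose out of reach is approached as far as the arm can. A call with a gripper value outside its range is refused whole. The fingers move at their own pace and stop on an object; "squeeze" is the grip in N (left out, the last holds). Time passes only in rows, so rows that repeat a pose let the fingers close. It gives the time, the measured TCP pose, the force and the opening at its end, in the units of the state.
- env.get_obs(): the state, without advancing time (a new reading comes with each control period).
- env.camera(name): name is "scene" or "top"; returns a dict with "frame" (384x512x3 uint8, blue, green, red), "vertical_fov" (degrees; the focal length in pixels is half the picture's height over the tangent of half this angle, whatever the lens; pixels are square), "cx", "cy" (the principal point, pixels), "R" (3x3) and "t" (3): a world point X has camera coordinates R X + t. Camera axes: x right, y down, z forward; pixel columns grow to the right and rows downward; lengths in m; the calibration is good to about 2 mm. A picture is of the moment at which its call begins. There is no depth.
- env.job_done(): hands the job in, once; it reports no verdict.
The state is a dict: "clock": time; "joint_positions": joint angles; "dq": joint speeds; "tau": joint torques, N m; "tool_pos": TCP position; "tcp_rot": TCP orientation; "wrist_force": force on the tool from outside, world axes, zero at the start; "torque": the same for the moment, N m; "width": opening from 0.0 (shut) to 1.0 (fully open).
Only numpy, scipy, OpenCV 4.12 (cv2) and the standard library are available. Lean on these libraries where they do the work, as an engineer would, in place of code of your own. Each camera call takes 0.05 s, during which the arm holds its last target.

## Working session

There is one attempt and no reset: what is moved stays moved. The work goes in short steps, Python scripts to look and compute and a tool call to move; the robot and the scene stay as the last step left them, time stands still between calls to the robot, and variables do not carry over. Pictures are saved under pics/ and viewed, and the job is handed in when it is done.

Besides the shell and the picture viewer there is one more tool, called by a JSON object that holds its "fn" and its "kwargs", one argument or row to a line. drive_tool: Moves the arm, as the interface text tells. Its arguments: {"type":"object","properties":{"plan":{"type":"array"},"squeeze":{"type":"number"}},"required":["plan"]}

```bash
ls; mkdir -p pics; python3 - <<'E'
from rig import env
import cv2,numpy as np
for n in ["scene","top"]:
    c=env.camera(n); cv2.imwrite(f"pics/{n}0.png",c["frame"])
    print(n,c["vertical_fov"],c["cx"],c["cy"],np.round(c["R"],4).tolist(),np.round(c["t"],4).tolist())
    print([k for k in c])
print(env.get_obs())
E
```

```text
pics
scene 51.55959892051551 259.1784531664564 194.31778302896868 [[0.3175, 0.948, 0.0206], [0.5939, -0.1819, -0.7837], [-0.7392, 0.2611, -0.6208]] [-0.1949, -0.2964, 1.399]
['frame', 'vertical_fov', 'cx', 'cy', 'R', 't']
top 42.37558746085559 249.2934966820156 186.09211888585804 [[0.0096, -0.9999, -0.0077], [-0.9941, -0.0087, -0.1079], [0.1079, 0.0087, -0.9941]] [-0.0206, 0.5903, 1.4494]
['frame', 'vertical_fov', 'cx', 'cy', 'R', 't']
{'clock': 0.1, 'joint_positions': array([ 1.00489835e+00,  2.21179293e-01,  1.52751236e+00,  4.11717552e-06,
        1.39465920e+00, -1.26112942e-01]), 'dq': array([-9.66665857e-04, -1.83845975e-03, -2.54923812e-03, -8.33355479e-05,
        1.94589238e-04,  1.64520118e-04]), 'tau': array([ 2.20177535e-03, -4.98250580e+01, -3.90545833e+01, -2.51783067e-04,
        5.74829523e-03, -9.85651923e-05]), 'tool_pos': array([0.2658084 , 0.5650632 , 0.23028048]), 'tcp_rot': array([ 2.65187386e+00,  1.68299955e+00, -2.50155237e-03]), 'wrist_force': array([0.04511571, 1.16644744, 0.29063793]), 'torque': array([ 0.01770423, -0.03184777,  0.01674565]), 'width': 0.9965075488244429}
```

View pics/scene0.png

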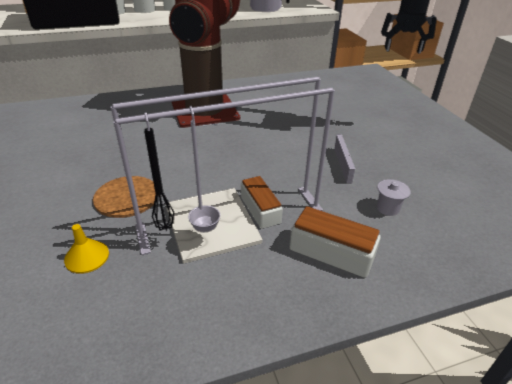

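View pics/top0.png

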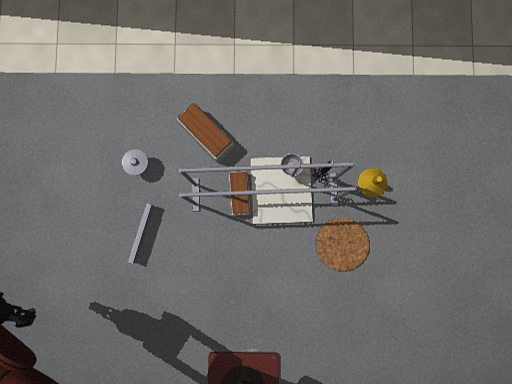

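```bash
python3 - <<'E'
import cv2
t=cv2.imread("pics/top0.png"); s=cv2.imread("pics/scene0.png")
def crop(im,x0,y0,w,h,f,name):
    c=cv2.resize(im[y0:y0+h,x0:x0+w],None,fx=f,fy=f,interpolation=cv2.INTER_CUBIC)
    for i in range(0,w,10): 
        cv2.line(c,(i*f,0),(i*f,6 if i%50 else 14),(0,255,255),1)
        if i%20==0: cv2.putText(c,str(x0+i),(i*f,24),0,.35,(0,255,255),1)
    for i in range(0,h,10):
        cv2.line(c,(0,i*f),(6,i*f),(0,255,255),1)
        if i%20==0: cv2.putText(c,str(y0+i),(8,i*f+4),0,.35,(0,255,255),1)
    cv2.imwrite(name,c)
crop(t,170,90,160,120,5,"pics/t1.png")
crop(t,170,150,160,80,5,"pics/t1b.png")
crop(t,110,190,80,90,6,"pics/t2.png")
crop(t,300,150,110,130,4,"pics/t3.png")
crop(s,120,80,240,190,3,"pics/s1.png")
crop(s,160,160,130,100,6,"pics/s2.png")
crop(s,320,120,100,110,5,"pics/s3.png")
E
```

```text
(no output)
```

View pics/t1b.png

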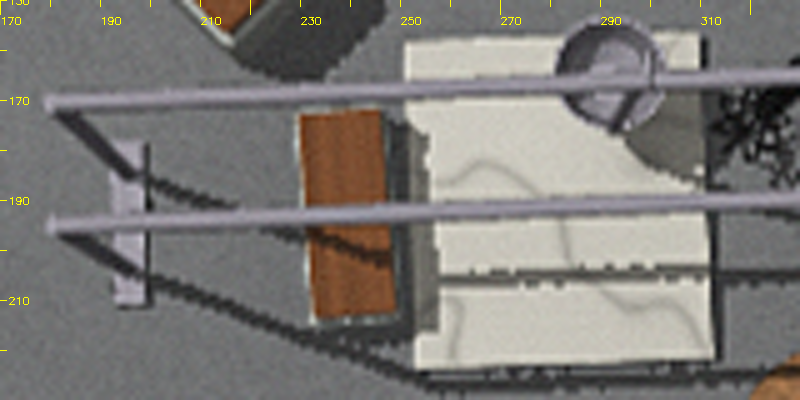

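View pics/t2.png

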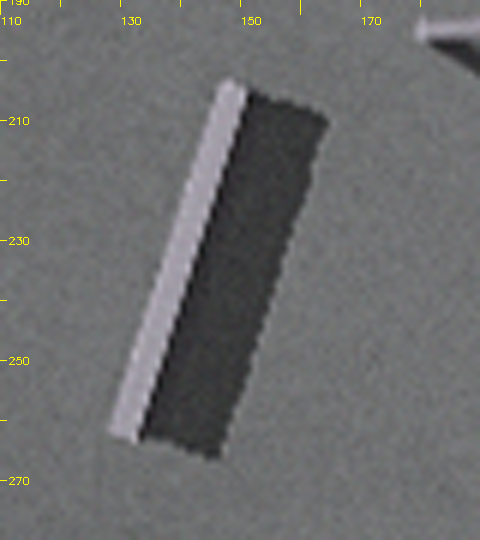

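View pics/t3.png

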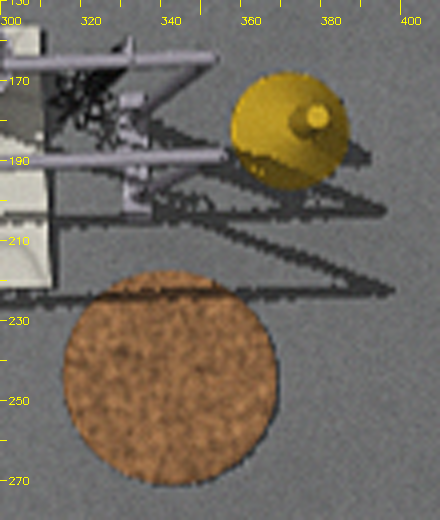

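View pics/s1.png

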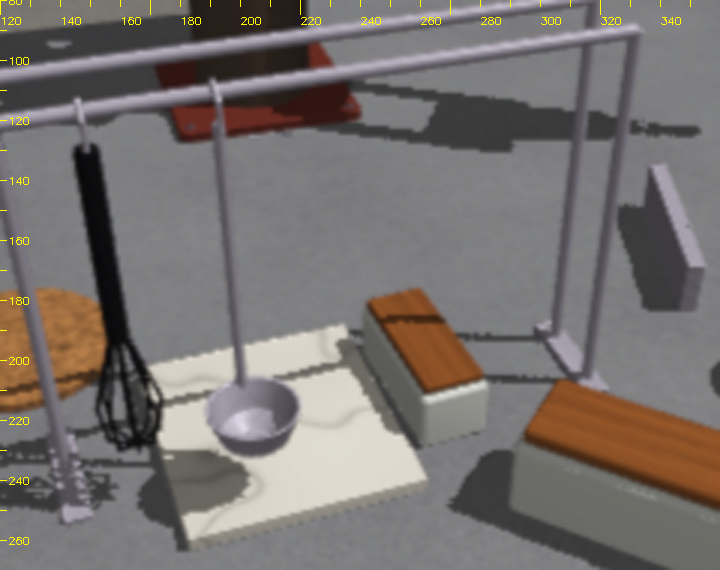

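View pics/s2.png

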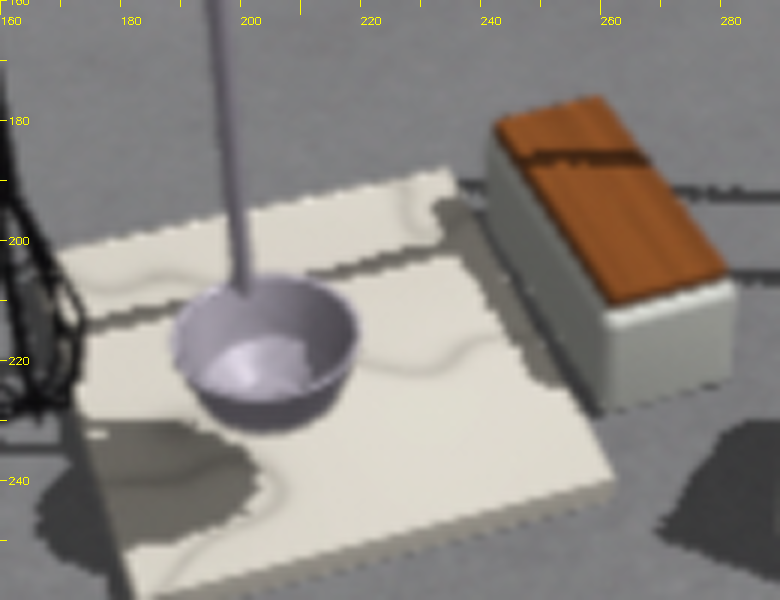

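View pics/s3.png

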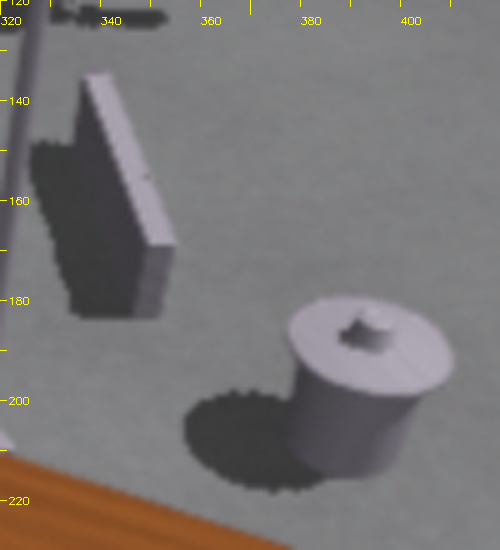

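```bash
cat > h.py <<'E'
import numpy as np, cv2
from scipy.optimize import least_squares
from scipy.spatial.transform import Rotation as Rn
CAM={}
def setc(n,c):
    f=192/np.tan(np.radians(c["vertical_fov"])/2)
    CAM[n]=(np.array([[f,0,c["cx"]],[0,f,c["cy"]],[0,0,1]]),np.array(c["R"]),np.array(c["t"]))
setc("scene",dict(vertical_fov=51.55959892,cx=259.178453,cy=194.317783,R=[[0.3175,0.948,0.0206],[0.5939,-0.1819,-0.7837],[-0.7392,0.2611,-0.6208]],t=[-0.1949,-0.2964,1.399]))
setc("top",dict(vertical_fov=42.37558746,cx=249.2934967,cy=186.0921189,R=[[0.0096,-0.9999,-0.0077],[-0.9941,-0.0087,-0.1079],[0.1079,0.0087,-0.9941]],t=[-0.0206,0.5903,1.4494]))
def proj(n,X):
    K,R,t=CAM[n]; X=np.atleast_2d(X)
    p=(K@(R@X.T+t[:,None])); return (p[:2]/p[2]).T
def unproj(n,px,z):
    K,R,t=CAM[n]; d=R.T@np.linalg.inv(K)@np.array([px[0],px[1],1.]); o=-R.T@t
    return o+d*(z-o[2])/d[2]
def fit(loc,obs,p0):
    # loc: k x3 local pts; obs {cam: k x2 (nan skip)}; pose x,y,yaw
    loc=np.array(loc,float)
    def res(p):
        c,s=np.cos(p[2]),np.sin(p[2]); W=loc@np.array([[c,s,0],[-s,c,0],[0,0,1]])+[p[0],p[1],0]
        r=np.concatenate([(proj(n,W)-np.array(o)).ravel() for n,o in obs.items()]); return r[~np.isnan(r)]
    s=least_squares(res,p0); return s.x,np.round(res(s.x),1)
def box(lx,ly,z): # order: (-x,+y),(-x,-y),(+x,-y),(+x,+y)
    return [[-lx/2,ly/2,z],[-lx/2,-ly/2,z],[lx/2,-ly/2,z],[lx/2,ly/2,z]]
E
python3 - <<'E'
from h import *
# per camera unprojected
T=lambda n,P,z:print(n,[np.round(unproj(n,p,z)[:2],4).tolist() for p in P])
slT=[(253.2,224),(313.6,222),(310,157),(250.8,158)]; slS=[(235.5,188),(169.2,201.7),(182.7,259),(262.3,239.7)]
dT=[(233,214),(249.4,213),(246.4,172),(230,173.4)]; dS=[(260,176.2),(242.3,180.3),(262,210.7),(281.3,205)]
eT=[(128,262.2),(133,264.2),(151.3,205),(146.7,203.3)]; eS=[(341.6,134.6),(337,135),(349.2,169),(355.2,168.6)]
for nm,lx,ly,z,t,s in [("slab",.2,.18,.014,slT,slS),("dish",.122,.05,.06,dT,dS),("edge",.18,.016,.05,eT,eS)]:
    T("top",t,z);T("scene",s,z)
    p0=[.5,.1,0]
    for o in ({"top":t},{"scene":s},{"top":t,"scene":s}):
        print(nm,*fit(box(lx,ly,z),o,p0))
print("trivet",unproj("top",(342.8,244.1),.01))
for p in [(180,195.5),(356,188.7),(180,170.5),(353.7,165)]: print("bar",unproj("top",p,.31))
print("big lid?"); 
print("infuser",unproj("top",(135,162),.07),"funnel",unproj("top",(377,180),.09))
print("ladle",unproj("top",(292.5,165),.085))
E
```

```text
top [[0.478, -0.0279], [0.4857, -0.209], [0.6831, -0.1989], [0.6785, -0.0188]]
scene [[0.4835, -0.0212], [0.4893, -0.1922], [0.6863, -0.1935], [0.6822, -0.0159]]
slab [ 0.58136147 -0.11365271  0.04179326] [ 0.   0.1 -0.4  0.2  0.2 -0.6  0.2  0.3]
slab [ 0.5846764  -0.10553688  0.01500828] [ 1.5 -0.3 -2.2 -0.4 -0.3 -0.1  0.9  0.2]
slab [ 0.58307802 -0.10853474  0.02818623] [-2.1 -0.9 -2.6  0.  -1.1 -0.8 -1.  -0.7 -0.4 -0.7 -4.  -0.2 -1.1 -0.
 -0.2 -0.5]
top [[0.5051, 0.0313], [0.5085, -0.0165], [0.629, -0.0065], [0.6245, 0.0417]]
scene [[0.5127, 0.0347], [0.5164, -0.0125], [0.6389, -0.0031], [0.6331, 0.0454]]
dish [0.56681664 0.01250511 0.08441297] [-0.3  0.4  0.4  0.1  0.3 -0.2 -0.3 -0.3]
dish [0.57527531 0.01617792 0.08509541] [ 0.4 -0.2 -0.6  0.1 -0.3 -0.2  0.5  0.1]
dish [0.57048469 0.0152635  0.08626225] [-1.2 -0.8 -0.5 -1.2 -0.7 -1.5 -1.2 -1.6 -0.6 -1.2 -1.5 -0.9 -1.4 -1.4
 -0.6 -1.1]
top [[0.3626, 0.3356], [0.357, 0.3208], [0.5299, 0.2728], [0.5348, 0.2865]]
scene [[0.3697, 0.3394], [0.3679, 0.3251], [0.537, 0.2736], [0.54, 0.2897]]
edge [ 0.44610431  0.30394081 -0.27445361] [-0.2  0.3  0.1 -0.1  0.3 -0.2 -0.2 -0. ]
edge [ 0.45335278  0.3071491  -0.29264983] [ 0.4 -0.1 -0.4 -0.5 -0.   0.   0.   0.4]
edge [ 0.44883994  0.30634175 -0.28135517] [-1.2 -0.7 -0.9 -1.1 -0.3 -1.1 -0.8 -0.9 -0.9 -0.8 -1.7 -1.2 -0.7 -0.8
 -0.7 -0.5]
trivet [ 0.42068032 -0.29647762  0.01      ]
bar [0.53586141 0.15007327 0.31      ]
bar [ 0.5561786  -0.27592643  0.31      ]
bar [0.59699666 0.15158358 0.31      ]
bar [ 0.61410362 -0.27112962  0.31      ]
big lid?
infuser [0.6544667  0.32046608 0.07      ] funnel [ 0.60494466 -0.38210118  0.09      ]
ladle [ 0.6471769  -0.14009812  0.085     ]
```

View pics/t1.png

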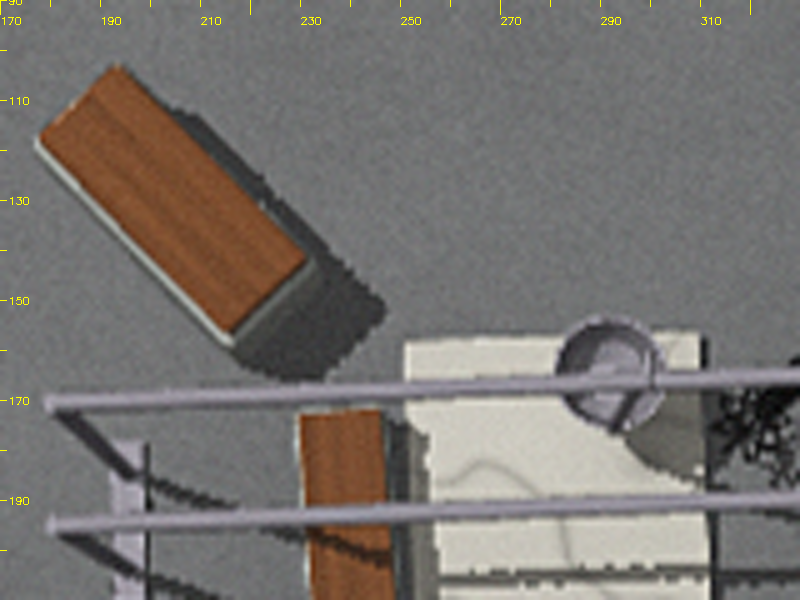

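```bash
python3 - <<'E'
from h import *
n=np.nan
slT=np.array([(253.2,224),(313.6,222),(310,157),(250.8,158)])-.4; slS=np.array([(235.5,188),(n,n),(n,n),(262.3,239.7)])-.4
dT=np.array([(233,214),(249.4,213),(246.4,172),(230,173.4)])-.4; dS=np.array([(260,176.2),(242.3,180.3),(262,210.7),(281.3,205)])-.4
eT=np.array([(128,262.2),(133,264.2),(151.3,205),(146.7,203.3)])-.4; eS=np.array([(341.6,134.6),(337,135),(349.2,169),(355.2,168.6)])-.4
for nm,lx,ly,z,t,s in [("slab",.2,.18,.014,slT,slS),("dish",.122,.05,.06,dT,dS),("edge",.18,.016,.05,eT,eS)]:
    for o in ({"top":t},{"top":t,"scene":s}):
        print(nm,*fit(box(lx,ly,z),o,[.5,.1,0]))
print("trivet",unproj("top",(342.4,243.7),.01))
# feasibility numbers: rotations
R0=Rn.from_rotvec([2.65187386e+00,1.68299955e+00,-2.50155237e-03])
def tool(psi,th):
    z=np.array([np.sin(th)*np.cos(psi),np.sin(th)*np.sin(psi),-np.cos(th)])
    x=np.array([-np.sin(psi),np.cos(psi),0]); return Rn.from_matrix(np.array([x,np.cross(z,x),z]).T)
for psi,th in [(.085,27),(-.28,25)]:
    print(psi,th,np.degrees((tool(psi,np.radians(th))*R0.inv()).as_rotvec()), (tool(psi,np.radians(th))).as_matrix()[:,0], R0.as_matrix()[:,0])
E
```

```text
slab [ 0.58256561 -0.11244117  0.04183908] [ 0.   0.1 -0.4  0.2  0.2 -0.6  0.3  0.3]
slab [ 0.58322171 -0.1109189   0.03571752] [-0.7 -0.3 -1.1  0.1 -0.1 -0.7 -0.  -0.1 -1.2 -0.2 -0.6 -0.1]
dish [0.56798301 0.01369094 0.08448272] [-0.3  0.4  0.4  0.1  0.3 -0.2 -0.3 -0.3]
dish [0.57037749 0.01530643 0.08614279] [-0.8 -0.4 -0.2 -0.7 -0.3 -1.  -0.9 -1.1 -0.2 -0.8 -1.1 -0.5 -1.  -1.1
 -0.2 -0.7]
edge [ 0.44725882  0.30515339 -0.27435304] [-0.2  0.3  0.1 -0.1  0.3 -0.2 -0.2 -0. ]
edge [ 0.44875249  0.30650588 -0.28186179] [-0.8 -0.3 -0.6 -0.7  0.1 -0.6 -0.5 -0.5 -0.5 -0.4 -1.2 -0.8 -0.3 -0.5
 -0.3 -0.1]
trivet [ 0.42185795 -0.29529506  0.01      ]
0.085 27 [ -4.72358104 -26.90989354  29.52739276] [-8.48976828e-02  9.96389675e-01 -2.77555756e-17] [ 0.42574479  0.90484161 -0.00174373]
-0.28 25 [ -8.72607619 -23.46981736   9.03085703] [2.76355649e-01 9.61055438e-01 8.32667268e-17] [ 0.42574479  0.90484161 -0.00174373]
```

{"fn": "drive_tool", "kwargs": {
  "plan": [
    [[-0.5,-2.7,3,0.018,-0.056,-0.005,0.0854],[-0.9,-5.4,5.9,0.037,-0.112,-0.01,0.0854],[-1.4,-8.1,8.9,0.055,-0.168,-0.015,0.0854],[-1.9,-10.8,11.8,0.074,-0.224,-0.02,0.0854],[-2.4,-13.5,14.8,0.092,-0.28,-0.025,0.0854],[-2.8,-16.1,17.7,0.11,-0.337,-0.03,0.0854],[-3.3,-18.8,20.7,0.129,-0.393,-0.035,0.0854],[-3.8,-21.5,23.6,0.147,-0.449,-0.04,0.0854],[-4.2,-24.2,26.6,0.166,-0.505,-0.045,0.0854],[-4.7,-26.9,29.5,0.184,-0.561,-0.05,0.0854],[-4.7,-26.9,29.5,0.184,-0.561,-0.05,0.0854],[-4.7,-26.9,29.5,0.184,-0.561,-0.05,0.0854]]
  ],
  "squeeze": 40
}}

```text
clock: 1.6
tool_pos: [0.4494, 0.0027, 0.1797]
tcp_rot: [1.887, 2.045, 0.491]
wrist_force: [-1.1, -0.0, -0.2]
width: 0.999
```

```bash
cat >> h.py <<'E'
def crop(im,x0,y0,w,h,f,name,marks=()):
    c=cv2.resize(im[y0:y0+h,x0:x0+w],None,fx=f,fy=f,interpolation=cv2.INTER_CUBIC)
    for m in marks: cv2.drawMarker(c,tuple(int(round((m[k]-(x0,y0)[k]+.5)*f)) for k in (0,1)),(0,0,255),cv2.MARKER_CROSS,12,1)
    for i in range(0,w,10):
        cv2.line(c,(i*f,0),(i*f,6),(0,255,255),1)
        if i%20==0: cv2.putText(c,str(x0+i),(i*f,18),0,.35,(0,255,255),1)
    for i in range(0,h,10):
        cv2.line(c,(0,i*f),(6,i*f),(0,255,255),1)
        if i%20==0: cv2.putText(c,str(y0+i),(8,i*f+4),0,.35,(0,255,255),1)
    cv2.imwrite(name,c)
def tool(psi,th):
    th=np.radians(th);z=np.array([np.sin(th)*np.cos(psi),np.sin(th)*np.sin(psi),-np.cos(th)])
    x=np.array([-np.sin(psi),np.cos(psi),0]); return Rn.from_matrix(np.array([x,np.cross(z,x),z]).T)
def delta(o,psi,th,pos):
    R=Rn.from_rotvec(o["tcp_rot"])
    print("turn",np.round(np.degrees((tool(psi,th)*R.inv()).as_rotvec()),1),"shift",np.round(np.array(pos)-o["tool_pos"],4))
E
python3 - <<'E'
from h import *
from rig import env
s=env.camera("scene")["frame"]; t=env.camera("top")["frame"]; o=env.get_obs()
R=Rn.from_rotvec(o["tcp_rot"]); p=o["tool_pos"]
pts=[p+R.apply([a*.0427,0,-.013]) for a in (-1,1)]+[p]
crop(s,180,110,130,100,6,"pics/s4.png",proj("scene",pts)); crop(t,190,140,130,100,6,"pics/t4.png",proj("top",pts))
delta(o,.085,27,[.572,.015,.020])
E
```

```text
turn [-0.1 -0.1  0. ] shift [ 0.1225  0.0106 -0.1601]
```

View pics/s4.png

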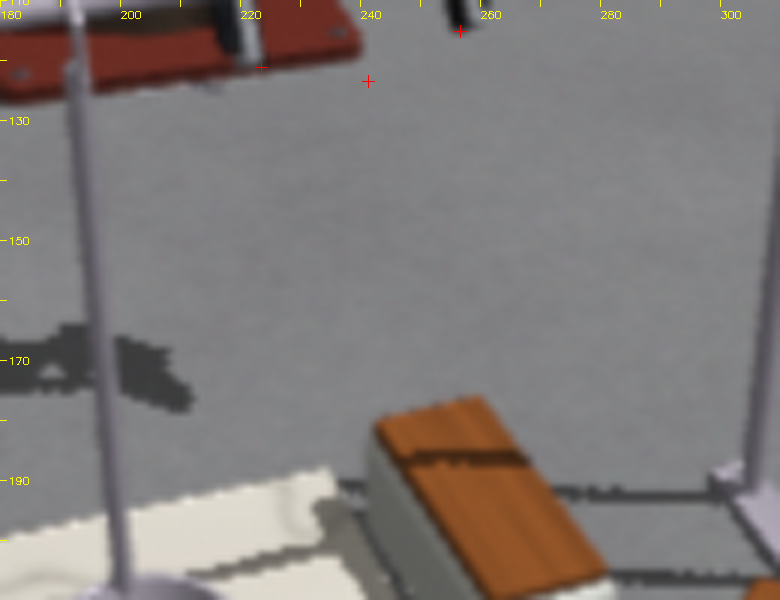

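View pics/t4.png

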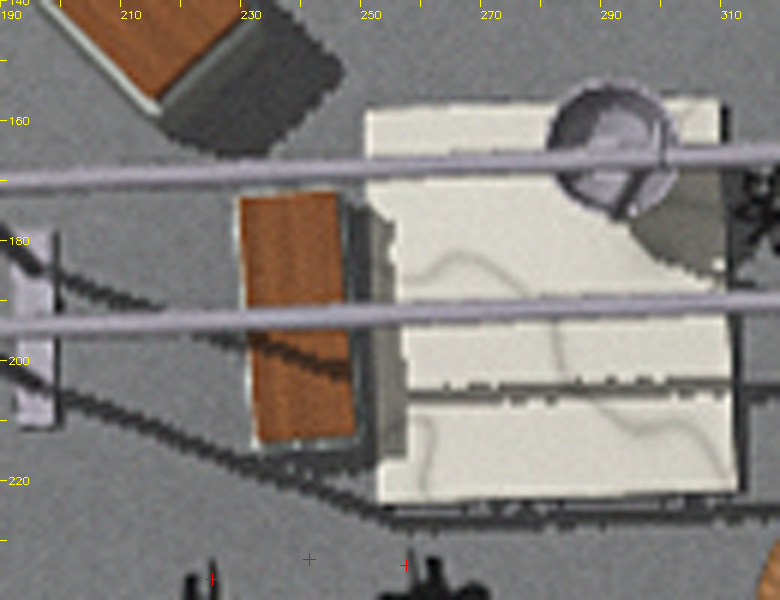

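{"fn": "drive_tool", "kwargs": {
  "plan": [
    [[0,0,0,0.035,0.003,-0.027,0.0854],[0,0,0,0.0685,0.006,-0.053,0.0854],[0,0,0,0.0865,0.0075,-0.089,0.0854],[0,0,0,0.0995,0.0085,-0.1145,0.0854],[0,0,0,0.1045,0.009,-0.1245,0.0854],[0,0,0,0.1045,0.009,-0.1245,0.0854]]
  ]
}}

```text
clock: 2.45
tool_pos: [0.5536, 0.0147, 0.0551]
tcp_rot: [1.883, 2.051, 0.491]
wrist_force: [-0.2, 0.3, 0.4]
width: 1.004
```

```bash
python3 - <<'E'
from h import *
from rig import env
s=env.camera("scene")["frame"]; t=env.camera("top")["frame"]; o=env.get_obs()
crop(s,180,90,160,150,5,"pics/s5.png"); crop(t,190,140,130,100,6,"pics/t5.png")
print(o["wrist_force"])
delta(o,.085,27,[.572,.015,.020])
E
```

```text
[ 0.77763246 -0.19699996  0.47402383]
turn [-0.  0. -0.] shift [ 0.0176  0.001  -0.0367]
```

View pics/s5.png

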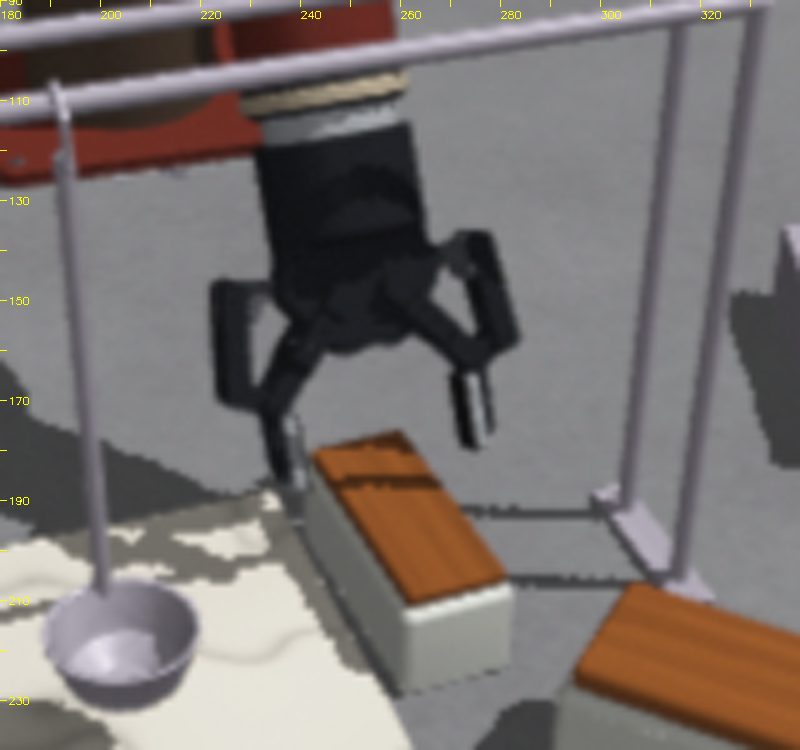

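View pics/t5.png

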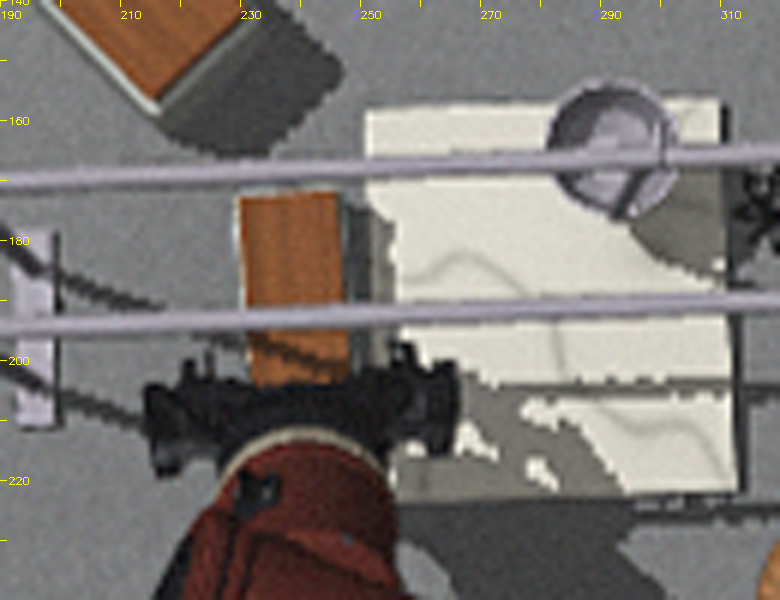

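{"fn": "drive_tool", "kwargs": {
  "plan": [
    [[0,0,0,0.008,0.0005,-0.016,0.0854],[0,0,0,0.015,0.001,-0.031,0.0854],[0,0,0,0.0176,0.001,-0.0365,0.0854],[0,0,0,0.0176,0.001,-0.0365,0.0854],[0,0,0,0.0176,0.001,-0.0365,0.04],[0,0,0,0.0176,0.001,-0.0365,0.04],[0,0,0,0.0176,0.001,-0.0365,0.04],[0,0,0,0.0176,0.001,-0.0365,0.04],[0,0,0,0.0176,0.001,-0.0365,0.04]]
  ],
  "squeeze": 50
}}

```text
clock: 3.68
tool_pos: [0.5723, 0.0151, 0.0211]
tcp_rot: [1.881, 2.048, 0.494]
wrist_force: [-4.4, 0.7, 7.3]
width: 0.649
```

{"fn": "drive_tool", "kwargs": {
  "plan": [
    [[0,0,0,0,0,0.005,0.04],[0,0,0,0,0,0.015,0.04],[0,0,0,0,0,0.03,0.04],[0,0,0,0,0,0.035,0.04],[0,0,0,0,0,0.035,0.04]]
  ]
}}

```text
clock: 4.3
tool_pos: [0.5729, 0.0149, 0.0572]
tcp_rot: [1.88, 2.047, 0.495]
wrist_force: [-0.4, 0.1, -4.1]
width: 0.648
```

```bash
python3 - <<'E'
from h import *
from rig import env
s=env.camera("scene")["frame"]; t=env.camera("top")["frame"]; o=env.get_obs()
crop(s,180,90,160,150,5,"pics/s6.png"); crop(t,190,140,130,100,6,"pics/t6.png")
print(o["wrist_force"],o["torque"],o["width"],o["tool_pos"])
E
```

```text
[-0.32410578 -0.42753605 -4.35415017] [-0.04982888  0.52273528  0.00950808] 0.64501504503061 [0.57207267 0.01512214 0.05595676]
```

View pics/s6.png

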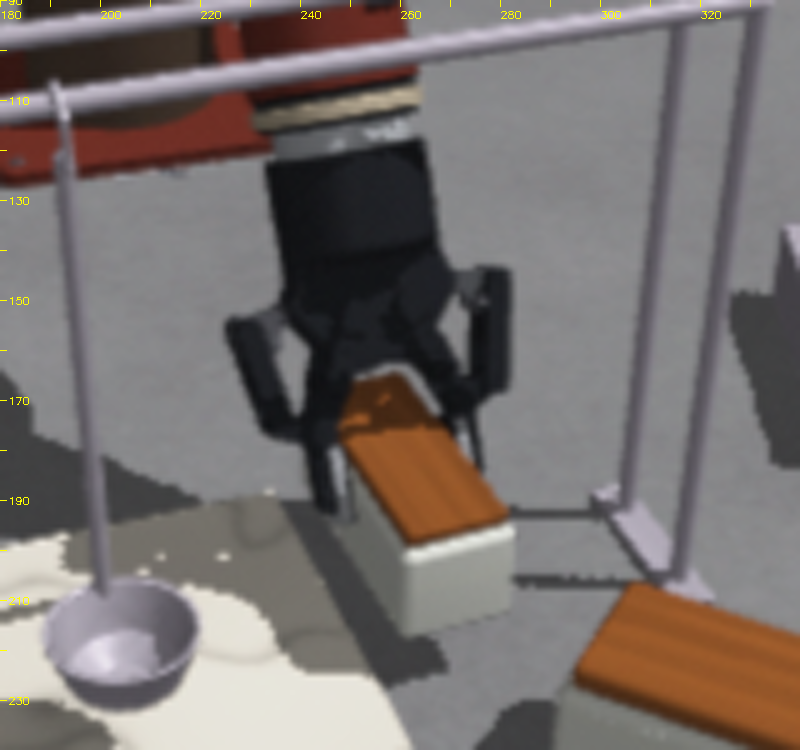

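View pics/t6.png

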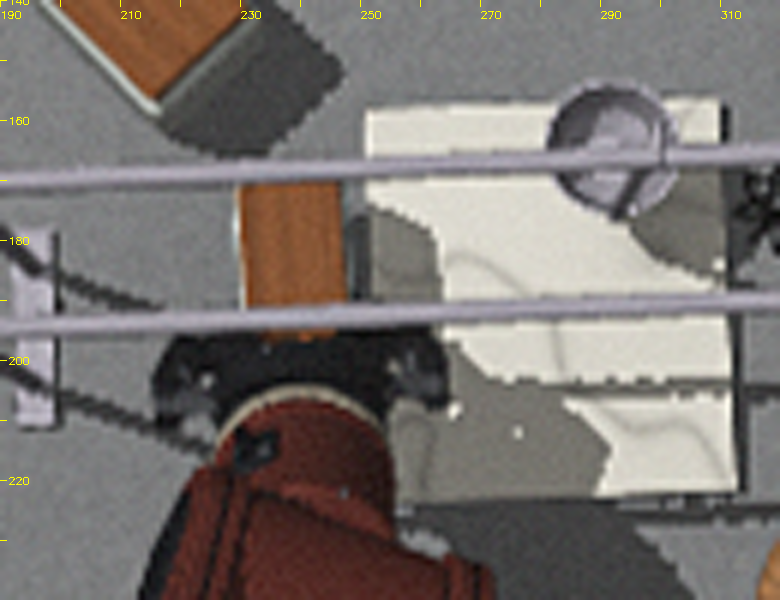

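```bash
python3 - <<'E'
from h import *
c,s=np.cos(.086),np.sin(.086)
for dz in (0.,.035):
  W=lambda x,y,z: [.5704+c*x-s*y,.0153+s*x+c*y,z+dz]
  print(dz,[np.round(proj("scene",W(*q))[0],1).tolist() for q in [(.061,-.025,.06),(.061,.025,.06),(.065,-.028,.0),(.065,.028,0),(-.061,.025,.06)]])
E
```

```text
0.0 [[260.6, 209.2], [280.7, 203.9], [259.6, 230.2], [281.2, 224.0], [259.4, 175.0]]
0.035 [[261.0, 197.1], [281.5, 191.8], [259.9, 219.0], [282.0, 212.9], [259.7, 163.4]]
```

{"fn": "drive_tool", "kwargs": {
  "plan": [
    [[0,0,0,-0.02,0,0.005,0.04],[0,0,0,-0.06,0,0.01,0.04],[0,0,0,-0.105,0,0.02,0.04],[0,0,0,-0.145,-0.01,0.03,0.04],[0,0,0,-0.16,-0.045,0.04,0.04],[0,0,0,-0.16,-0.09,0.04,0.04],[0,0,0,-0.16,-0.135,0.04,0.04],[0,0,0,-0.155,-0.18,0.04,0.04],[0,0,0,-0.15,-0.225,0.04,0.04],[0,0,0,-0.15,-0.27,0.04,0.04],[0,0,0,-0.147,-0.3,0.035,0.04],[0,0,0,-0.147,-0.309,0.03,0.04]]
  ]
}}

```text
clock: 5.9
tool_pos: [0.4581, -0.2635, 0.1069]
tcp_rot: [1.972, 2.02, 0.384]
wrist_force: [0.3, 0.6, -3.5]
width: 0.648
```

{"fn": "drive_tool", "kwargs": {
  "plan": [
    [[0,0,0,0,0,0,0.04],[0,0,0,0,0,0,0.04]]
  ]
}}

```text
clock: 6.15
tool_pos: [0.4574, -0.2622, 0.106]
tcp_rot: [1.973, 2.021, 0.385]
wrist_force: [0.1, 0.2, -3.8]
width: 0.649
```

```bash
python3 - <<'E'
from h import *
from rig import env
s=env.camera("scene")["frame"]; t=env.camera("top")["frame"]; o=env.get_obs()
crop(s,70,110,140,120,5,"pics/s7.png"); crop(t,290,180,110,100,6,"pics/t7.png")
print(o["wrist_force"],o["torque"],o["width"],o["tool_pos"])
delta(o,.085,27,[.4254,-.294,.031])
E
```

```text
[-0.29101441  0.65466985 -4.03345424] [ 0.03876005  0.42812379 -0.00353496] 0.6482375424790777 [ 0.4577019  -0.26245347  0.10659654]
turn [ 1.4 -4.2  3.8] shift [-0.0323 -0.0315 -0.0756]
```

View pics/s7.png

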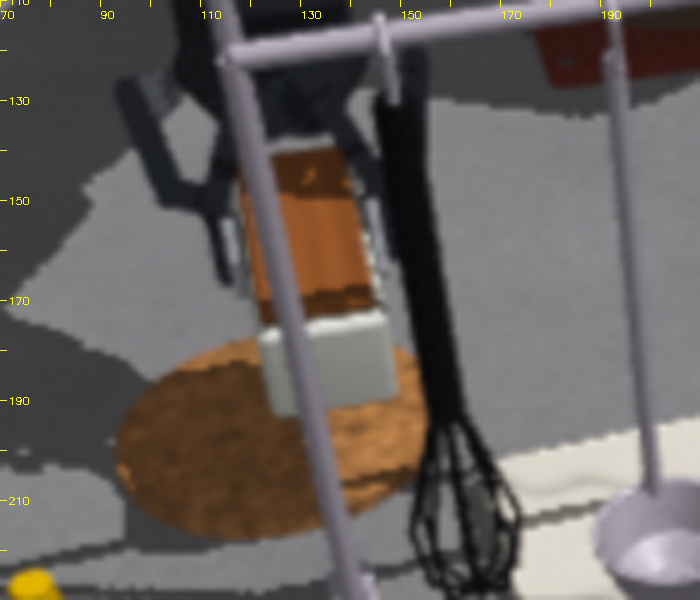

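View pics/t7.png

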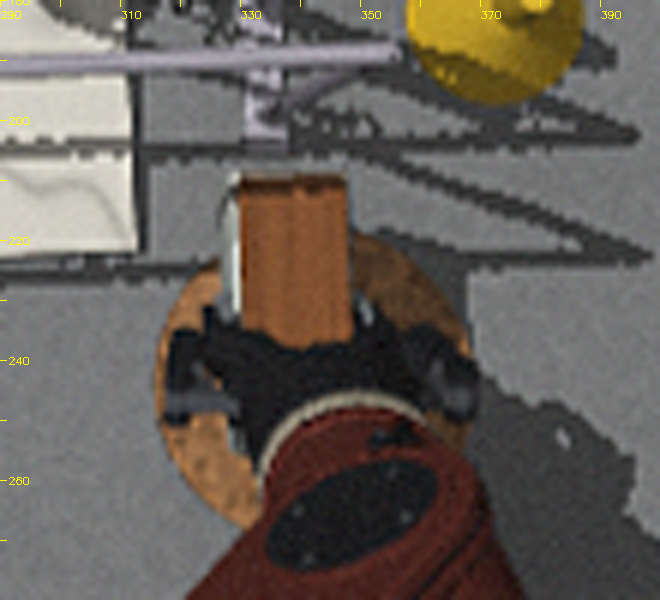

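```bash
python3 - <<'E'
from rig import env
o=env.get_obs();print(o["joint_positions"],o["clock"])
E
```

```text
[-0.8559178  -0.11440591  2.17859245  0.3922674   0.83940427 -2.68014986] 6.25
```

```bash
python3 - <<'E'
from h import *
from rig import env
o=env.get_obs()
for z in(.08,.031): delta(o,-.45,27,[.4255,-.295,z])
E
```

```text
turn [  0.3  -4.5 -26.9] shift [-0.0322 -0.0325 -0.0266]
turn [  0.3  -4.5 -26.9] shift [-0.0322 -0.0325 -0.0756]
```

{"fn": "drive_tool", "kwargs": {
  "plan": [
    [[0.1,-0.9,-5.4,-0.006,-0.006,0,0.04],[0.1,-1.8,-10.8,-0.013,-0.013,0,0.04],[0.2,-2.7,-16.1,-0.02,-0.02,0,0.04],[0.2,-3.6,-21.5,-0.026,-0.026,-0.01,0.04],[0.3,-4.5,-26.9,-0.032,-0.0325,-0.026,0.04],[0.3,-4.5,-26.9,-0.032,-0.0325,-0.03,0.04],[0.3,-4.5,-26.9,-0.032,-0.0325,-0.03,0.04]]
  ]
}}

```text
clock: 7.12
tool_pos: [0.4258, -0.2945, 0.0767]
tcp_rot: [2.304, 1.448, 0.349]
wrist_force: [0.4, 0.6, -4.3]
width: 0.646
```

```bash
python3 - <<'E'
from h import *
from rig import env
s=env.camera("scene")["frame"]; t=env.camera("top")["frame"]; o=env.get_obs()
crop(s,70,110,140,120,5,"pics/s8.png"); crop(t,290,180,110,100,6,"pics/t8.png")
print(o["wrist_force"],o["torque"],o["width"],o["tool_pos"],o["joint_positions"])
delta(o,-.45,27,[.4255,-.295,.031])
E
```

```text
[ 0.37919714 -0.6925024  -3.49861385] [ 0.24935973  0.48742211 -0.03169639] 0.6495250457399029 [ 0.42629206 -0.29526249  0.07746957] [-0.88467564 -0.17199955  2.31797882  0.35254923  0.59022004 -2.26025983]
turn [ 0.   0.1 -0.1] shift [-0.0008  0.0003 -0.0465]
```

View pics/s8.png

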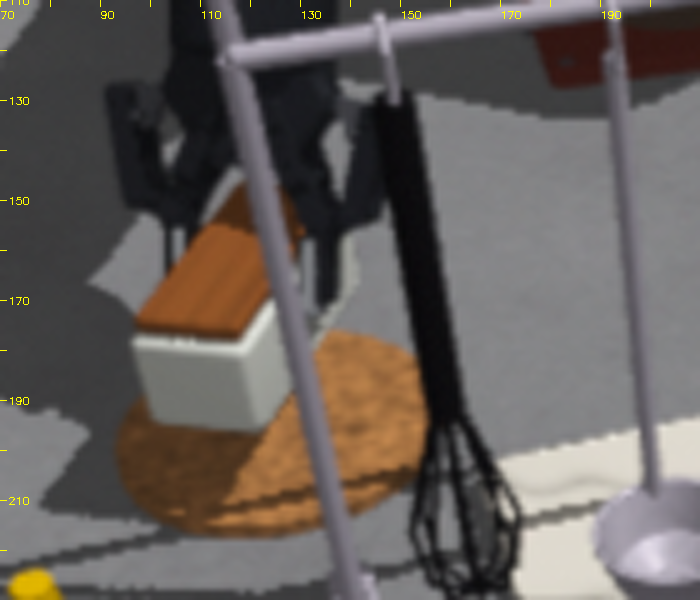

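View pics/t8.png

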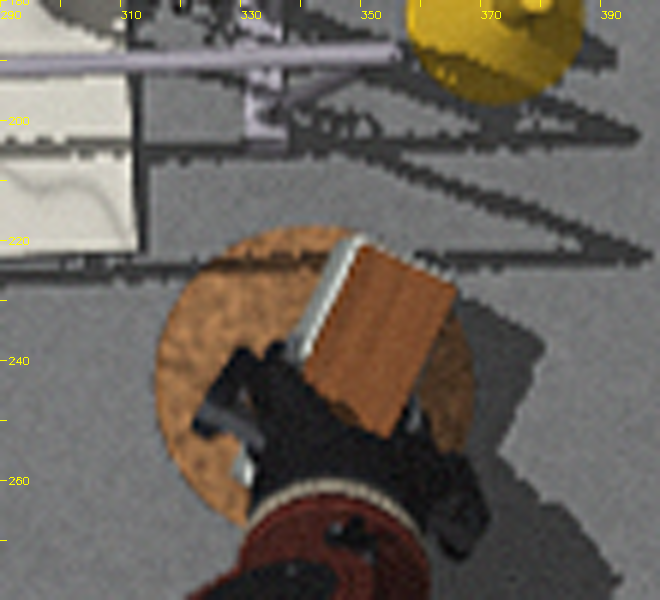

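{"fn": "drive_tool", "kwargs": {
  "plan": [
    [[0,0,0,-0.0005,0,-0.012,0.04],[0,0,0,-0.0005,0,-0.025,0.04],[0,0,0,-0.0005,0,-0.034,0.04],[0,0,0,-0.0005,0,-0.039,0.04],[0,0,0,-0.0005,0,-0.042,0.04],[0,0,0,-0.0005,0,-0.044,0.04],[0,0,0,-0.0005,0,-0.044,0.04]]
  ]
}}

```text
clock: 8.1
tool_pos: [0.4259, -0.2954, 0.0336]
tcp_rot: [2.303, 1.447, 0.349]
wrist_force: [0.7, 0.3, -4.7]
width: 0.651
```

```bash
python3 - <<'E'
from h import *
from rig import env
s=env.camera("scene")["frame"]; t=env.camera("top")["frame"]; o=env.get_obs()
crop(s,70,110,140,120,5,"pics/s9.png"); crop(t,290,180,110,100,6,"pics/t9.png")
print(o["wrist_force"],o["torque"],o["width"],o["tool_pos"],o["joint_positions"])
delta(o,-.45,27,[.4255,-.295,.031])
E
```

```text
[-0.18714988 -0.67405375 -4.46640877] [ 0.22484549  0.49171106 -0.02649471] 0.6486655856176093 [ 0.42599489 -0.29550821  0.03383977] [-0.88575315 -0.06548621  2.33087782  0.43078797  0.47943451 -2.35170475]
turn [ 0.1  0.1 -0. ] shift [-0.0005  0.0005 -0.0028]
```

View pics/s9.png

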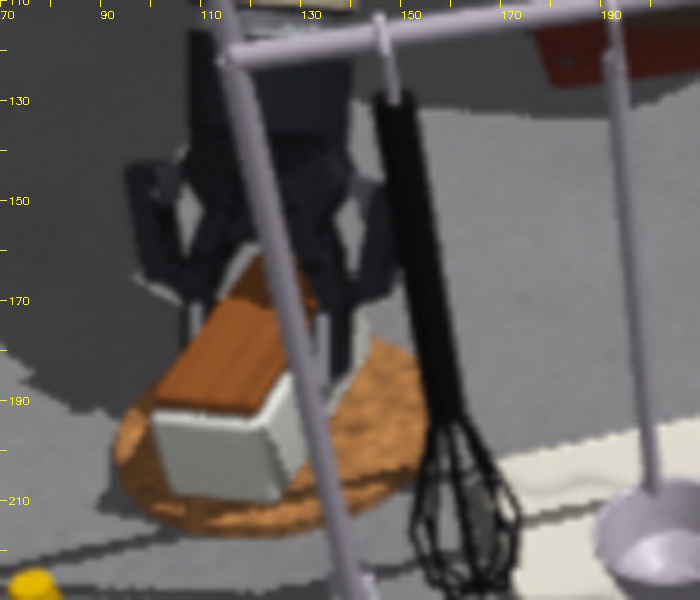

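View pics/t9.png

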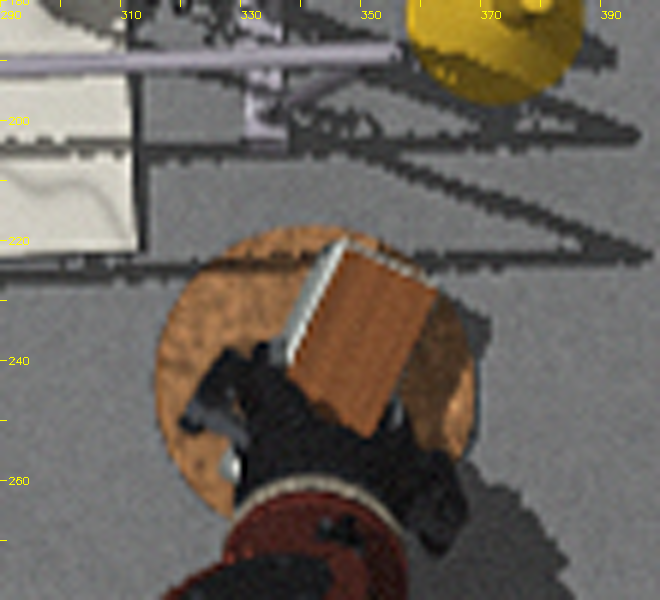

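```bash
python3 - <<'E'
from h import *
a=unproj("top",(347.1,220.5),.073);b=unproj("top",(362.9,227.9),.073)
d=b-a;d/=np.linalg.norm(d);n=np.array([-d[1],d[0],0]); 
m=(a+b)/2; print(m,np.linalg.norm(b-a),m-n*.061,m+n*.061)
E
```

```text
[ 0.47834486 -0.3208148   0.073     ] 0.04968878507752317 [ 0.42296054 -0.29524964  0.073     ] [ 0.53372918 -0.34637996  0.073     ]
```

{"fn": "drive_tool", "kwargs": {
  "plan": [
    [[0,0,0,0,0,-0.001,0.04],[0,0,0,0,0,-0.002,0.04],[0,0,0,0,0,-0.003,0.04],[0,0,0,0,0,-0.003,0.04]]
  ]
}}

```text
clock: 8.7
tool_pos: [0.4262, -0.2957, 0.0312]
tcp_rot: [2.302, 1.446, 0.349]
wrist_force: [-2.7, 2.4, 2.2]
width: 0.647
```

{"fn": "drive_tool", "kwargs": {
  "plan": [
    [[0,0,0,0,0,0,0.056],[0,0,0,0,0,0,0.06],[0,0,0,0,0,0,0.07],[0,0,0,0,0,0,0.08],[0,0,0,0,0,0,0.08]]
  ]
}}

```text
clock: 9.32
tool_pos: [0.4263, -0.2957, 0.0313]
tcp_rot: [2.302, 1.446, 0.349]
wrist_force: [0.3, -0.2, -0.4]
width: 0.937
```

```bash
python3 - <<'E'
from h import *
from rig import env
s=env.camera("scene")["frame"]; t=env.camera("top")["frame"]; o=env.get_obs()
crop(s,70,110,140,120,5,"pics/s10.png"); crop(t,290,180,110,100,6,"pics/t10.png")
print(o["wrist_force"],o["width"],o["tool_pos"])
print(-.1*Rn.from_rotvec(o["tcp_rot"]).as_matrix()[:,2])
E
```

```text
[-0.01344491  0.24129261 -0.36115762] 0.9341300021753693 [ 0.4262072  -0.29572115  0.03124665]
[-0.04111745  0.01985071  0.088968  ]
```

View pics/s10.png

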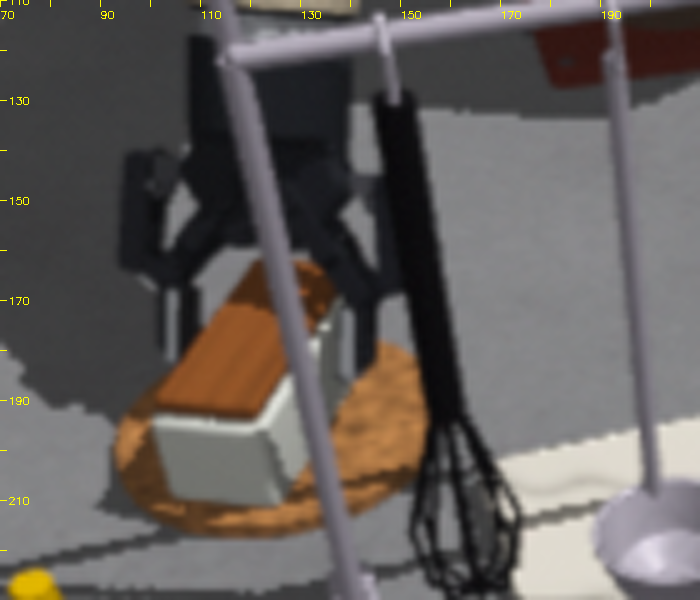

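View pics/t10.png

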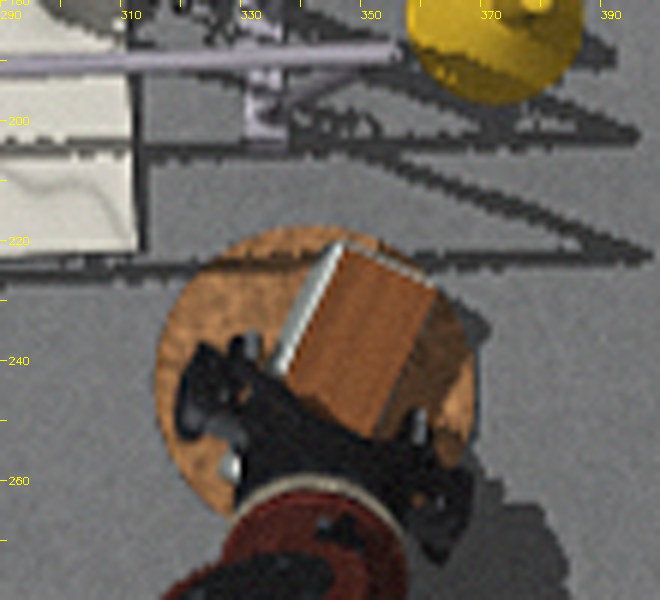

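{"fn": "drive_tool", "kwargs": {
  "plan": [
    [[0,0,0,-0.008,0.004,0.018,0.0854],[0,0,0,-0.021,0.01,0.0445,0.0854],[0,0,0,-0.037,0.018,0.08,0.0854],[0,0,0,-0.04,0.06,0.11,0.0854],[0,0,0,-0.035,0.115,0.12,0.0854],[0,0,0,-0.03,0.17,0.12,0.0854],[0,0,0,-0.025,0.225,0.12,0.0854],[0,0,0,-0.02,0.28,0.12,0.0854],[0,0,0,-0.015,0.335,0.12,0.0854],[0,0,0,-0.01,0.39,0.12,0.0854],[0,0,0,-0.005,0.445,0.12,0.0854],[0,0,0,0,0.5,0.12,0.0854]]
  ]
}}

```text
clock: 10.92
tool_pos: [0.426, 0.2068, 0.1514]
tcp_rot: [2.301, 1.447, 0.351]
wrist_force: [0.0, -0.5, 0.8]
width: 1.0
```

```bash
python3 - <<'E'
from h import *
from rig import env
s=env.camera("scene")["frame"]; t=env.camera("top")["frame"]; o=env.get_obs()
crop(s,70,110,140,120,5,"pics/s11.png"); crop(t,290,180,110,100,6,"pics/t11.png"); cv2.imwrite("pics/s11f.png",s)
print(o["wrist_force"],o["width"],o["tool_pos"],o["joint_positions"])
T=tool(-.278,27).as_matrix()[:,2]; g=np.array([.4427,.308,.026])
delta(o,-.278,27,g-.09*T); delta(o,-.278,27,g)
E
```

```text
[-0.62334826 -1.52496667  0.8013534 ] 1.0025397788803951 [0.42619021 0.20933637 0.15074929] [ 0.56147202 -0.22564419  2.20211993 -0.48954081  0.95669461 -0.3226402 ]
turn [0.  0.1 9.4] shift [-0.0228  0.1099 -0.0446]
turn [0.  0.1 9.4] shift [ 0.0165  0.0987 -0.1247]
```

View pics/s11.png

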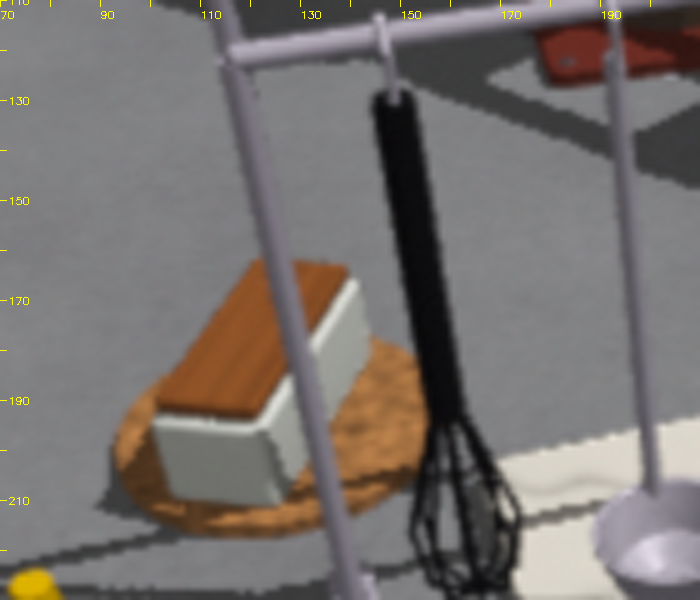

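View pics/t11.png

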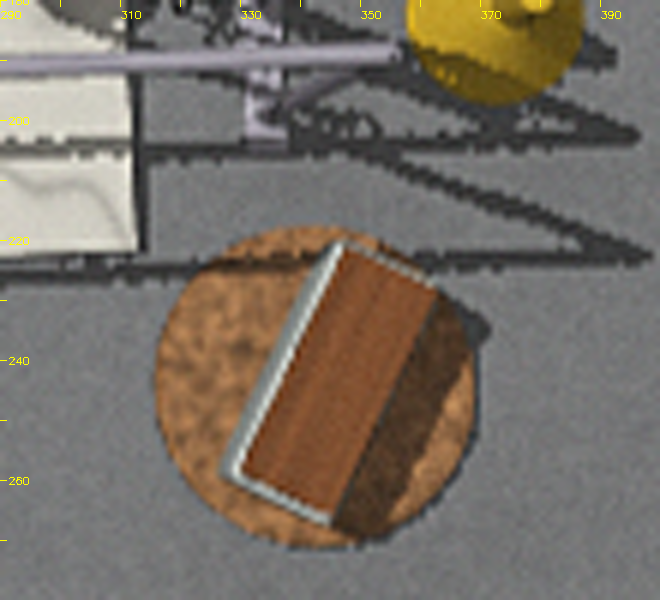

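{"fn": "drive_tool", "kwargs": {
  "plan": [
    [[0,0,3,-0.008,0.035,-0.01,0.0854],[0,0,6.5,-0.016,0.075,-0.025,0.0854],[0,0,9.4,-0.023,0.11,-0.0445,0.0854],[0,0,9.4,-0.023,0.11,-0.0445,0.0854]]
  ]
}}

```text
clock: 11.52
tool_pos: [0.4018, 0.3195, 0.1044]
tcp_rot: [2.183, 1.651, 0.393]
wrist_force: [0.1, 0.6, -0.1]
width: 1.005
```

```bash
python3 - <<'E'
from h import *
from rig import env
s=env.camera("scene")["frame"]; t=env.camera("top")["frame"]; o=env.get_obs()
crop(s,290,90,110,110,5,"pics/s12.png"); crop(t,90,190,110,90,6,"pics/t12.png")
print(o["wrist_force"],o["width"],o["tool_pos"],o["joint_positions"])
delta(o,-.278,27,[.4427,.308,.026])
E
```

```text
[-0.75088903  0.60959478  0.97827991] 0.9986442543211195 [0.40299968 0.31861132 0.10599118] [ 0.77354426 -0.02975628  2.12420072 -0.54134498  0.87644545 -0.2027517 ]
turn [0.1 0.1 0. ] shift [ 0.0397 -0.0106 -0.08  ]
```

View pics/s12.png

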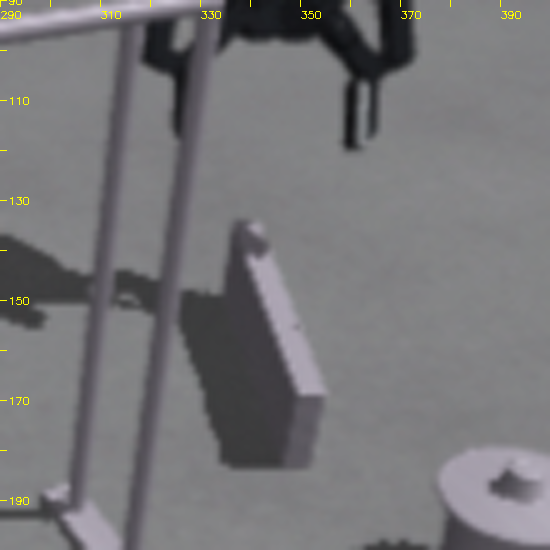

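View pics/t12.png

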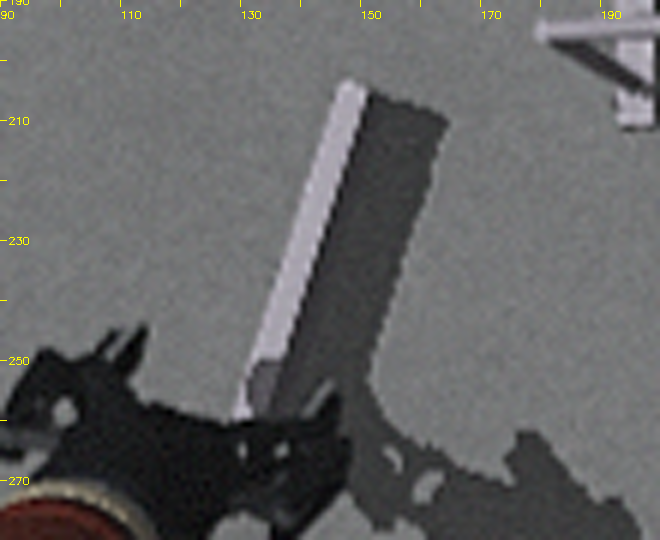

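{"fn": "drive_tool", "kwargs": {
  "plan": [
    [[0,0,0,0.013,-0.0035,-0.027,0.0854],[0,0,0,0.026,-0.007,-0.053,0.0854],[0,0,0,0.036,-0.0095,-0.073,0.07],[0,0,0,0.0397,-0.0106,-0.08,0.05],[0,0,0,0.0397,-0.0106,-0.08,0.03],[0,0,0,0.0397,-0.0106,-0.08,0.005],[0,0,0,0.0397,-0.0106,-0.08,0.005],[0,0,0,0.0397,-0.0106,-0.08,0.005],[0,0,0,0.0397,-0.0106,-0.08,0.005],[0,0,0,0.0397,-0.0106,-0.08,0.005]]
  ],
  "squeeze": 60
}}

```text
clock: 12.88
tool_pos: [0.4433, 0.3087, 0.0274]
tcp_rot: [2.184, 1.647, 0.398]
wrist_force: [-2.2, 0.1, 6.6]
width: 0.174
```

```bash
python3 - <<'E'
from h import *
from rig import env
s=env.camera("scene")["frame"]; t=env.camera("top")["frame"]; o=env.get_obs()
crop(s,290,90,110,110,5,"pics/s13.png"); crop(t,90,190,110,90,6,"pics/t13.png")
print(o["wrist_force"],o["width"],o["tool_pos"],o["joint_positions"])
delta(o,-.278,27,[.4427,.308,.026])
E
```

```text
[-2.17150008 -0.33976904  6.56272529] 0.17819973421945726 [0.4433368  0.30874875 0.02738116] [ 0.69647503  0.16394543  2.10644929 -0.63259206  0.69330974 -0.13798421]
turn [0.  0.2 0. ] shift [-0.0006 -0.0007 -0.0014]
```

View pics/s13.png

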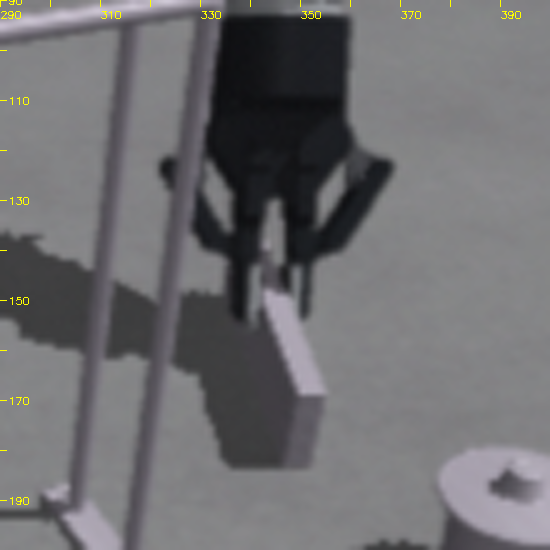

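View pics/t13.png

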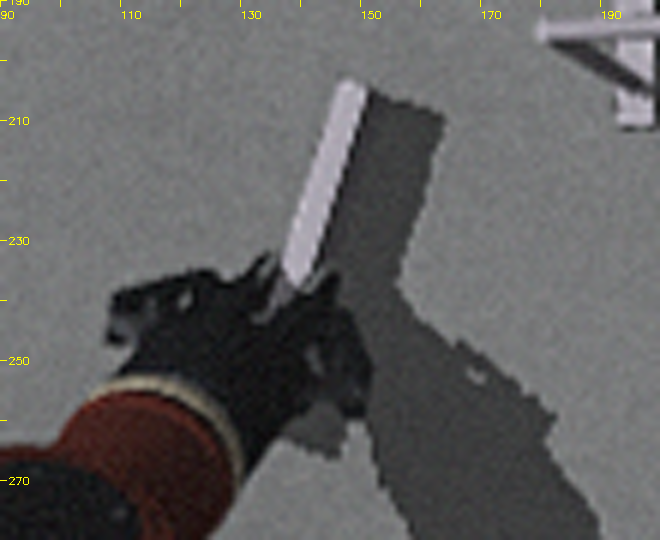

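```bash
python3 - <<'E'
from h import *
from rig import env
o=env.get_obs()
delta(o,.042,27,[.40,.15,.09]); delta(o,.042,27,[.41,.015,.08]); delta(o,.042,27,[.572,.007,.045])
for p in [(192,211),(199,211),(196,178)]: print(unproj("top",p,.01))
E
```

```text
turn [ 0.   0.2 18.4] shift [-0.0433 -0.1587  0.0626]
turn [ 0.   0.2 18.4] shift [-0.0333 -0.2937  0.0526]
turn [ 0.   0.2 18.4] shift [ 0.1287 -0.3017  0.0176]
[0.5156212  0.15736636 0.01      ]
[0.51581493 0.13620261 0.01      ]
[0.61617065 0.14740262 0.01      ]
```

{"fn": "drive_tool", "kwargs": {
  "plan": [
    [[0,0,0,0,0,0.006,0.005],[0,0,0,-0.004,-0.002,0.02,0.005],[0,0,0,-0.015,-0.02,0.04,0.005],[0,0,3,-0.03,-0.055,0.06,0.005],[0,0,6,-0.042,-0.095,0.063,0.005],[0,0,9,-0.045,-0.135,0.063,0.005],[0,0,12,-0.045,-0.175,0.063,0.005],[0,0,15,-0.045,-0.215,0.06,0.005],[0,0,18.3,-0.042,-0.255,0.056,0.005],[0,0,18.3,-0.037,-0.29,0.053,0.005],[0,0,18.3,-0.035,-0.294,0.053,0.005],[0,0,18.3,-0.035,-0.294,0.053,0.005]]
  ]
}}

```text
clock: 14.48
tool_pos: [0.4149, 0.0138, 0.0816]
tcp_rot: [1.928, 2.003, 0.476]
wrist_force: [-0.3, 0.5, -4.2]
width: 0.174
```

```bash
python3 - <<'E'
from h import *
from rig import env
s=env.camera("scene")["frame"]; t=env.camera("top")["frame"]; o=env.get_obs()
crop(s,180,90,160,150,5,"pics/s14.png"); crop(t,190,150,130,100,6,"pics/t14.png")
print(o["wrist_force"],o["width"],o["tool_pos"],o["joint_positions"])
delta(o,.042,27,[.572,.007,.045])
E
```

```text
[ 0.12709428  0.55932943 -4.57352011] 0.176662693144986 [0.41486432 0.01533596 0.08159091] [-0.26723548 -0.56824645  2.57359906  0.21404151  0.70097168 -2.01188221]
turn [-0.  -0.3  0.1] shift [ 0.1571 -0.0083 -0.0366]
```

View pics/s14.png

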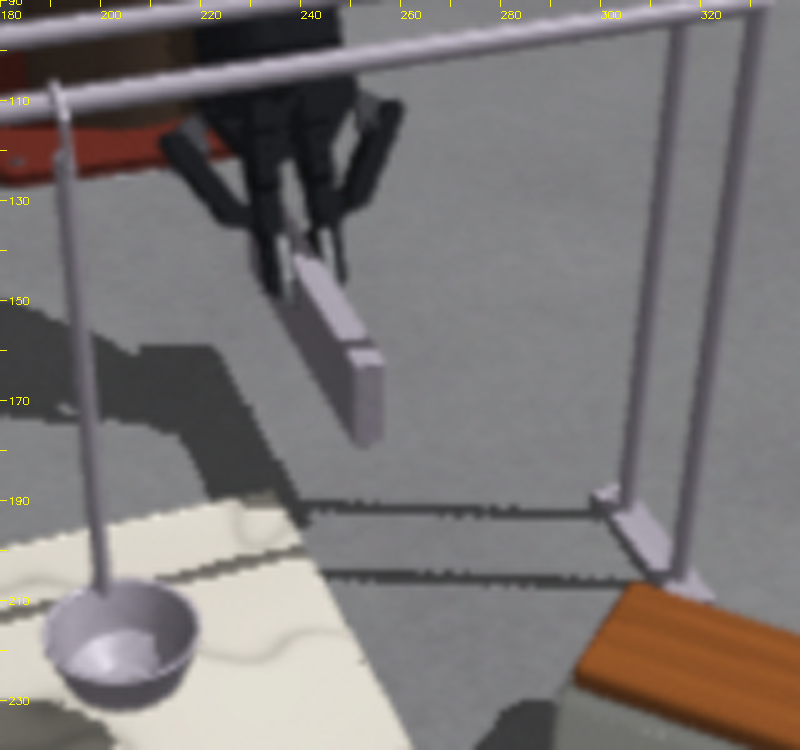

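View pics/t14.png

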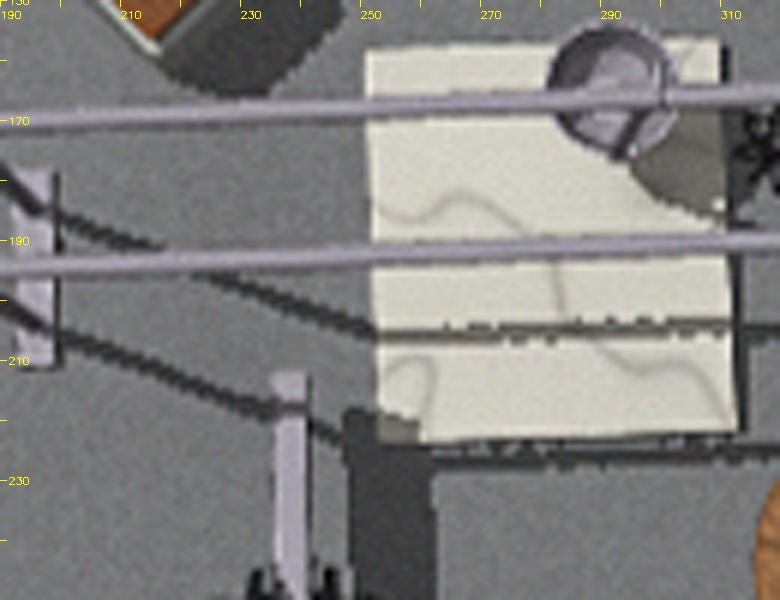

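```bash
python3 - <<'E'
from h import *
f=lambda u,v:(190+u/6-.42,150+v/6-.42)
def yaw(a,b,z):
    A,B=unproj("top",f(*a),z),unproj("top",f(*b),z); d=A-B; print(A,B,np.arctan2(d[1],d[0]),np.hypot(*d[:2]))
yaw((367,48),(379,445),.014)
yaw((720,40),(738,432),.014)
yaw((273,372),(276,570),.104); yaw((307,372),(311,570),.104)
E
python3 - <<'E'
import cv2,sys
sys.path.insert(0,'.')
import os;os.chdir('.')
from h import *
from rig import env
t=env.camera("top")["frame"]
# subpixel edge by code: slab left edge rows 160..220 and bar edges rows 215..243
g=cv2.cvtColor(t,cv2.COLOR_BGR2GRAY).astype(float)
def edge(rows,lo,hi,sign):
    P=[]
    for r in rows:
        d=np.diff(g[r,lo:hi])*sign; k=int(np.argmax(d))
        if d[k]<15 or k in(0,len(d)-1): continue
        a,b,c=d[k-1],d[k],d[k+1]; P.append((lo+k+.5+.5*(a-c)/(a-2*b+c),r))
    P=np.array(P); 
    for _ in range(3):
        q=np.polyfit(P[:,1],P[:,0],1); e=P[:,0]-np.polyval(q,P[:,1]); P=P[abs(e)<max(.5,2*e.std())]
    return q,e.std(),len(P)
for nm,rows,lo,hi,sg,z in [("slabL",[*range(161,166),*range(171,191),*range(198,204),*range(209,217)],244,260,1,.014),("barL",range(214,242),228,240,1,.104),("barR",[*range(214,216),*range(220,242)],238,246,-1,.104)]:
    q,s,n=edge(rows,lo,hi,sg); A,B=[unproj("top",(np.polyval(q,r),r),z) for r in (rows[0],rows[-1])]; d=A-B
    print(nm,s,n,A,B,np.arctan2(d[1],d[0]))
E
```

```text
[ 0.67977599 -0.01861716  0.014     ] [ 0.47879156 -0.02648457  0.014     ] 0.03912439804861547 0.20113834786769935
[ 0.68537234 -0.19764886  0.014     ] [ 0.48695576 -0.20594036  0.014     ] 0.04176405759687541 0.19858974994770787
[0.50975016 0.02369466 0.104     ] [0.41706025 0.02111405 0.104     ] 0.02783416053294725 0.09272583057491462
[0.50989706 0.00766298 0.104     ] [0.41721874 0.00472909 0.104     ] 0.0316460790226421 0.09272475202003232
slabL 0.1832766666304119 39 [ 0.66923068 -0.01748053  0.014     ] [ 0.50202198 -0.02551544  0.014     ] 0.04801625829907133
barL 0.2048958999749071 25 [0.50288867 0.02555849 0.104     ] [0.42705708 0.02081859 0.104     ] 0.06242442985261204
barR 0.022708243323292736 22 [0.50304655 0.00839912 0.104     ] [0.42718169 0.00786185 0.104     ] 0.0070817214836027854
```

{"fn": "drive_tool", "kwargs": {
  "plan": [
    [[0,-0.2,0,0.03,0,0,0.005],[0,-0.3,0,0.075,-0.001,-0.01,0.005],[0,-0.3,0,0.12,-0.002,-0.02,0.005],[0,-0.3,0,0.15,-0.003,-0.032,0.005],[0,-0.3,0,0.157,-0.003,-0.043,0.005],[0,-0.3,0,0.157,-0.003,-0.048,0.005],[0,-0.3,0,0.157,-0.003,-0.048,0.005]]
  ]
}}

```text
clock: 15.5
tool_pos: [0.5704, 0.0141, 0.0325]
tcp_rot: [1.922, 2.007, 0.48]
wrist_force: [-0.9, -0.2, -4.6]
width: 0.173
```

```bash
python3 - <<'E'
from h import *
from rig import env
s=env.camera("scene")["frame"]; t=env.camera("top")["frame"]; o=env.get_obs()
crop(s,180,130,120,120,6,"pics/s15.png"); crop(t,190,150,130,90,6,"pics/t15.png")
print(o["wrist_force"],o["width"],o["tool_pos"],o["joint_positions"])
delta(o,.042,27,[.572,.007,.028])
E
```

```text
[-0.37662193  0.21394935 -4.58118965] 0.17459568950689922 [0.57146045 0.01336259 0.03379141] [-0.17231654  0.06121316  2.20369466  0.2383986   0.42554193 -1.98056142]
turn [-0.  0. -0.] shift [ 0.0005 -0.0064 -0.0058]
```

View pics/s15.png

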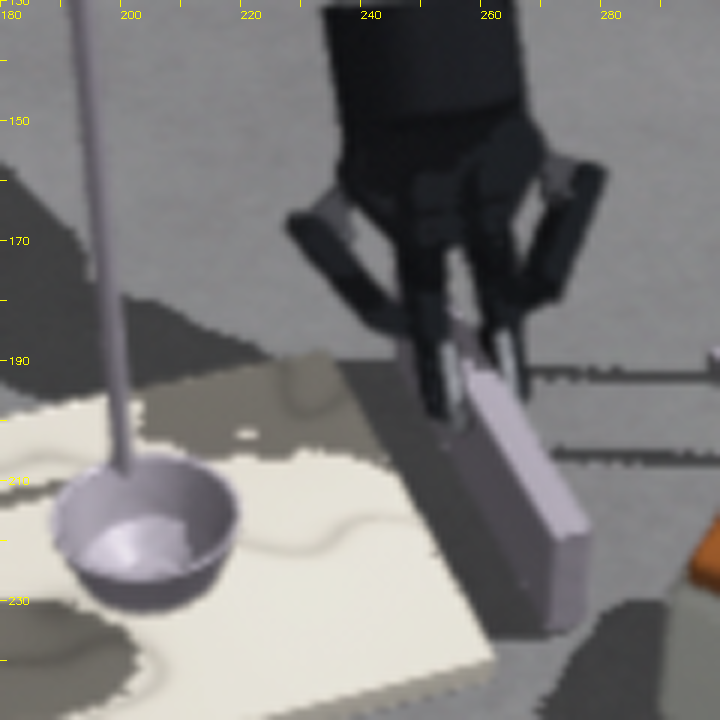

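View pics/t15.png

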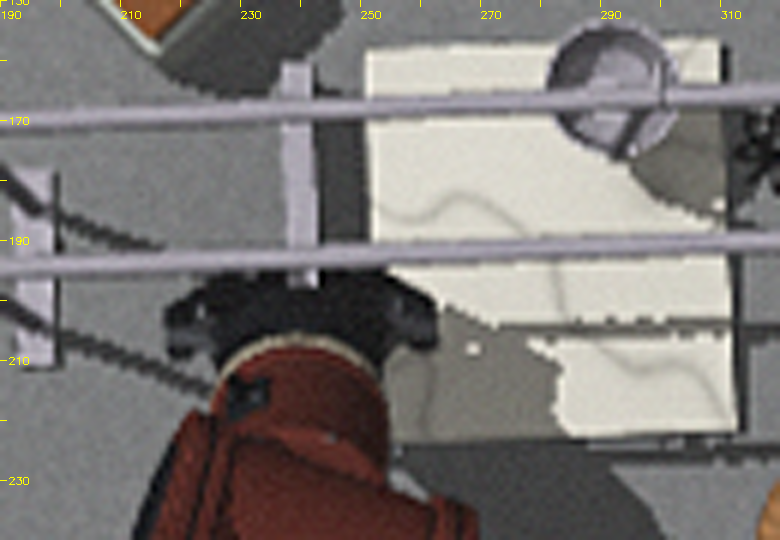

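{"fn": "drive_tool", "kwargs": {
  "plan": [
    [[0,0,0,0.0005,-0.005,-0.003,0.005],[0,0,0,0.0005,-0.012,-0.005,0.005],[0,0,0,0.001,-0.018,-0.005,0.005],[0,0,0,0.001,-0.02,-0.005,0.005],[0,0,0,0.001,-0.02,-0.005,0.005]]
  ]
}}

```text
clock: 16.23
tool_pos: [0.5725, -0.007, 0.0289]
tcp_rot: [1.921, 2.004, 0.482]
wrist_force: [-0.1, -0.4, -5.3]
width: 0.173
```

{"fn": "drive_tool", "kwargs": {
  "plan": [
    [[0,0,0,0,-0.001,0,0.005],[0,0,0,0,-0.002,0,0.005],[0,0,0,0,-0.003,0,0.005],[0,0,0,0,-0.003,0,0.005]]
  ]
}}

```text
clock: 16.73
tool_pos: [0.5725, -0.0101, 0.0289]
tcp_rot: [1.921, 2.003, 0.482]
wrist_force: [-0.6, -0.0, -4.9]
width: 0.173
```

{"fn": "drive_tool", "kwargs": {
  "plan": [
    [[0,0,0,0,-0.001,0,0.005],[0,0,0,0,-0.002,0,0.005],[0,0,0,0,-0.002,0,0.005]]
  ]
}}

```text
clock: 17.1
tool_pos: [0.5725, -0.0121, 0.0288]
tcp_rot: [1.921, 2.004, 0.482]
wrist_force: [0.0, 0.1, -5.0]
width: 0.177
```

```bash
python3 - <<'E'
from h import *
from rig import env
s=env.camera("scene")["frame"]; t=env.camera("top")["frame"]; o=env.get_obs()
crop(s,220,170,70,80,9,"pics/s16.png"); crop(t,220,150,60,60,10,"pics/t16.png")
print(o["wrist_force"],o["torque"],o["tool_pos"])
E
```

```text
[-0.41480246  0.14115735 -5.01384888] [0.0054642  0.61455538 0.02094651] [ 0.57250703 -0.01206896  0.02883824]
```

View pics/s16.png

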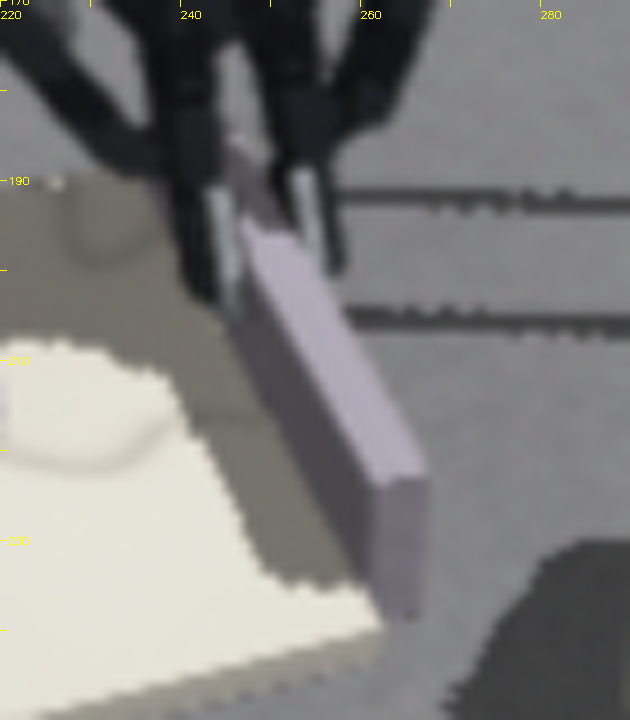

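View pics/t16.png

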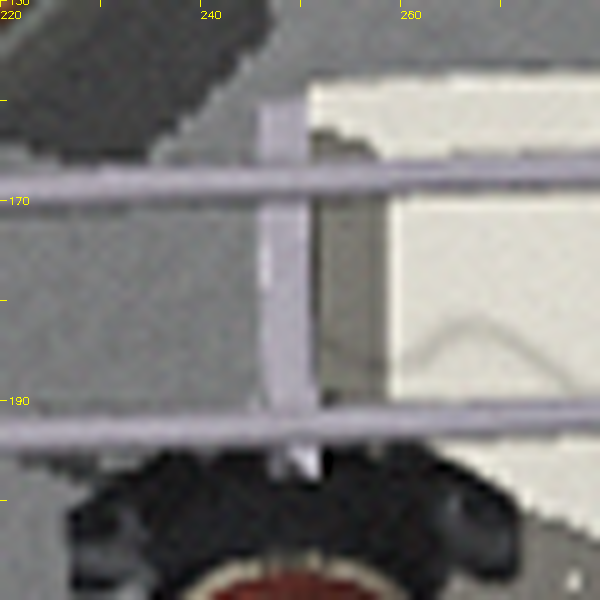

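{"fn": "drive_tool", "kwargs": {
  "plan": [
    [[0,0,0,0,-0.001,0,0.005],[0,0,0,0,-0.002,0,0.005],[0,0,0,0,-0.002,0,0.005]]
  ]
}}

```text
clock: 17.58
tool_pos: [0.5725, -0.0126, 0.0289]
tcp_rot: [1.922, 2.005, 0.484]
wrist_force: [2.5, 8.7, -5.0]
width: 0.17
```

{"fn": "drive_tool", "kwargs": {
  "plan": [
    [[0,0,0,0,-0.001,0,0.005],[0,0,0,0,-0.001,0,0.005]]
  ]
}}

```text
clock: 17.82
tool_pos: [0.5725, -0.0125, 0.0289]
tcp_rot: [1.922, 2.006, 0.485]
wrist_force: [2.5, 6.0, -5.3]
width: 0.174
```

```bash
python3 - <<'E'
from h import *
from rig import env
o=env.get_obs(); print(o["wrist_force"],o["torque"],o["tool_pos"]); delta(o,.042,27,[.572,-.0125,.0274])
E
```

```text
[ 2.45885891  6.00419126 -5.33336094] [1.0767287  0.258081   0.62972428] [ 0.57248645 -0.01249618  0.02889247]
turn [-0.2 -0.  -0.1] shift [-0.0005 -0.     -0.0015]
```

{"fn": "drive_tool", "kwargs": {
  "plan": [
    [[0,0,0,0,-0.001,-0.001,0.005],[0,0,0,0,-0.001,-0.002,0.005],[0,0,0,0,-0.001,-0.002,0.005]]
  ]
}}

```text
clock: 18.2
tool_pos: [0.5727, -0.0125, 0.0274]
tcp_rot: [1.922, 2.007, 0.487]
wrist_force: [-1.9, 6.9, 0.9]
width: 0.177
```

```bash
python3 - <<'E'
from h import *
from rig import env
o=env.get_obs(); print(o["wrist_force"],o["torque"],o["tool_pos"]); delta(o,.042,27,[.572,-.0125,.0274])
E
```

```text
[-1.88776947  6.86233919  0.90352422] [1.06890978 0.31580411 0.60887044] [ 0.57271075 -0.01246938  0.02742316]
turn [-0.3 -0.  -0.1] shift [-0.0007 -0.     -0.    ]
```

{"fn": "drive_tool", "kwargs": {
  "plan": [
    [[0,0,0,0,0,0,0.018],[0,0,0,0,0,0,0.022],[0,0,0,0,0,0,0.03],[0,0,0,0,0,0,0.045],[0,0,0,0,0,0,0.05],[0,0,0,0,0,0,0.05]]
  ]
}}

```text
clock: 18.95
tool_pos: [0.5727, -0.0125, 0.0274]
tcp_rot: [1.922, 2.007, 0.487]
wrist_force: [-0.1, 0.0, 0.1]
width: 0.589
```

```bash
python3 - <<'E'
from h import *
from rig import env
s=env.camera("scene")["frame"]; t=env.camera("top")["frame"]; o=env.get_obs()
crop(s,220,170,70,80,9,"pics/s17.png"); crop(t,220,150,60,60,10,"pics/t17.png")
print(o["wrist_force"],o["width"],o["torque"],o["tool_pos"])
E
```

```text
[-1.58399627  0.02318662  0.44155709] 0.5839337797638332 [-0.00697004  0.21539818 -0.03795136] [ 0.57268253 -0.01248237  0.02738895]
```

View pics/s17.png

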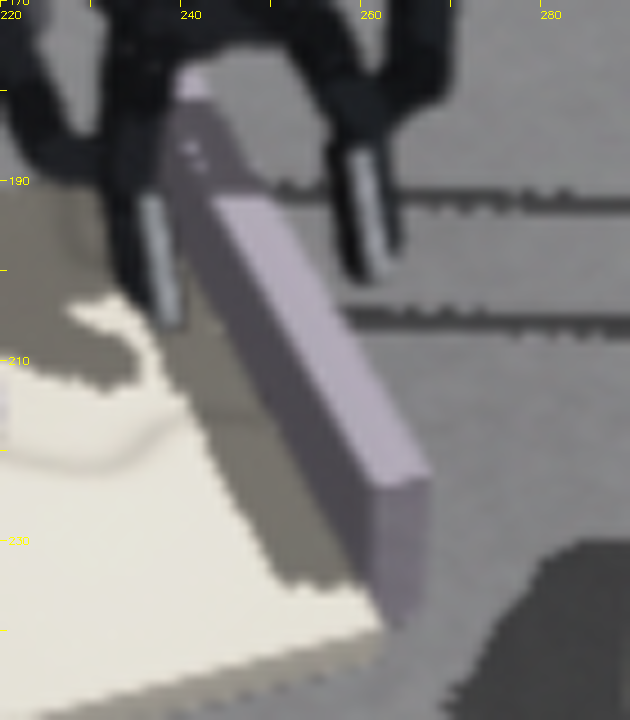

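View pics/t17.png

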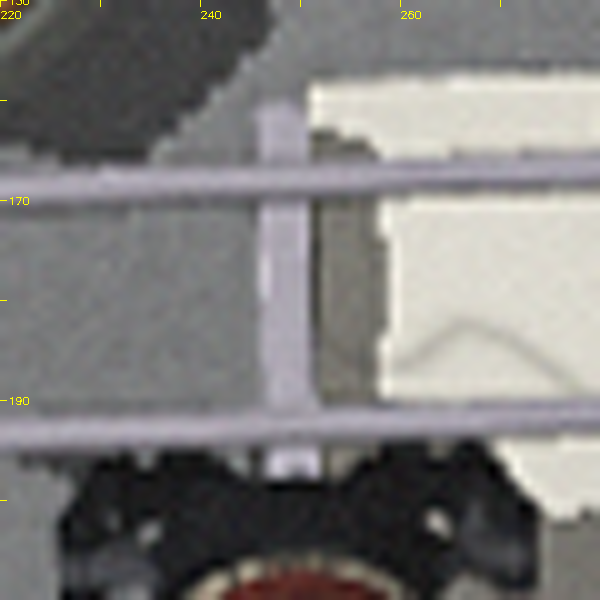

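{"fn": "drive_tool", "kwargs": {
  "plan": [
    [[0,0,0,-0.006,0,0.012,0.05],[0,0,0,-0.02,-0.001,0.04,0.05],[0,0,0,-0.045,-0.002,0.08,0.05],[0,0,0,-0.085,-0.002,0.11,0.05],[0,0,0,-0.12,0.03,0.13,0.05],[0,0,0,-0.14,0.08,0.15,0.05],[0,0,0,-0.15,0.13,0.16,0.05],[0,0,0,-0.15,0.18,0.17,0.05],[0,0,0,-0.15,0.23,0.17,0.05],[0,0,0,-0.15,0.26,0.17,0.05],[0,0,0,-0.15,0.26,0.17,0.05]]
  ]
}}

```text
clock: 20.42
tool_pos: [0.4221, 0.2496, 0.1972]
tcp_rot: [1.919, 2.012, 0.487]
wrist_force: [-0.9, -1.1, -0.8]
width: 0.585
```

```bash
python3 - <<'E'
from h import *
from rig import env
s=env.camera("scene")["frame"]; t=env.camera("top")["frame"]; o=env.get_obs()
crop(s,220,170,70,80,9,"pics/s18.png"); crop(t,220,150,60,80,9,"pics/t18.png"); cv2.imwrite("pics/s18f.png",s)
print(o["wrist_force"],o["width"],o["tool_pos"])
E
```

```text
[-0.0825722   0.53915354  0.09314727] 0.5842196821317496 [0.42222666 0.24749864 0.19689882]
```

View pics/s18.png

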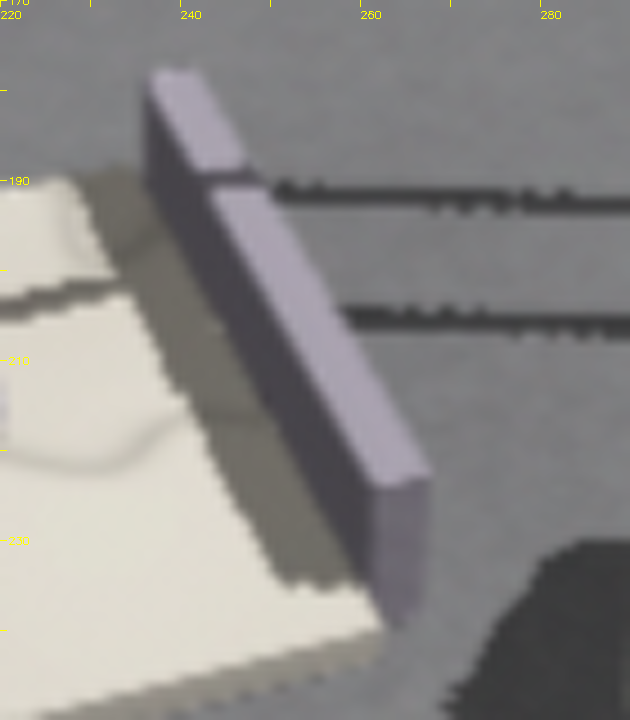

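View pics/t18.png

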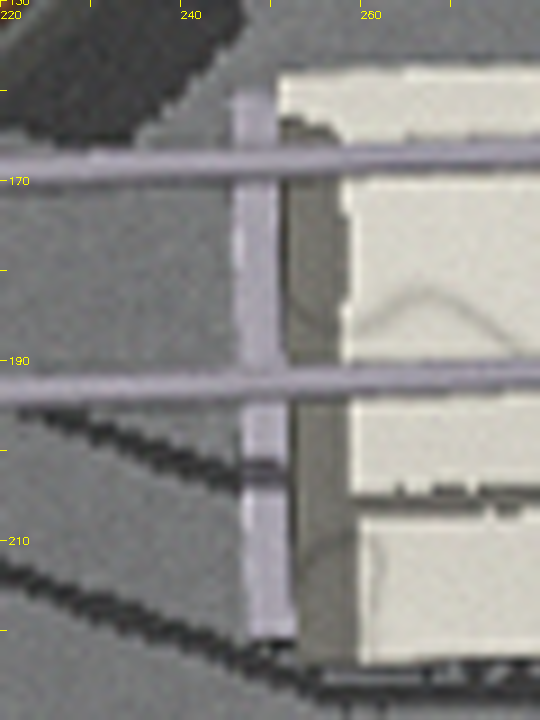

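View pics/s18f.png

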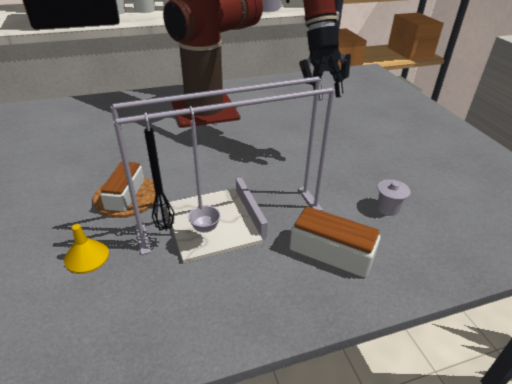

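```bash
python3 - <<'E'
from h import *
ft=lambda u,v:(220+u/9-.44,150+v/9-.44); fs=lambda u,v:(220+u/9-.44,170+v/9-.44)
t=[ft(247,640),ft(296,636),ft(277,92),ft(232,94)]; s=[fs(202,70),fs(150,76),fs(375,487),fs(432,472)]
S=np.array([.5832,-.1109]);n=np.nan
slT=np.array([(252.6,223.7),(313.2,221.6),(309.6,156.6),(250.5,157.6)]);slS=np.array([(n,n),(n,n),(n,n),fs(383,630)])
for o,os in (({"top":t},{"top":slT}),({"top":t,"scene":s},{"top":slT,"scene":slS})):
    b,r=fit(box(.18,.016,.05),o,[.57,0,0]); q,_=fit(box(.2,.18,.014),os,[.58,-.1,0]); c,sn=np.cos(q[2]),np.sin(q[2]); d=b[:2]-q[:2]
    print(b,r); print("slab",q,"rel x,y-90,dyaw",c*d[0]+sn*d[1],-sn*d[0]+c*d[1]-.09,b[2]-q[2])
E
```

```text
[ 0.57699022 -0.01391917  0.04098496] [ 0.  -0.1  0.   0.2  0.2 -0.  -0.2 -0.1]
slab [ 0.5824875  -0.11236507  0.04093769] rel x,y-90,dyaw -0.0014636544550629344 0.008588398342569761 4.727357064095855e-05
[ 0.57807597 -0.01155516  0.03636036] [-0.9 -0.5 -0.9 -0.2 -0.5 -0.4 -0.9 -0.5 -0.8 -0.7 -1.  -0.1 -0.7  0.
 -0.3  0.1]
slab [ 0.58318899 -0.11159373  0.04146382] rel x,y-90,dyaw -0.000961827718349231 0.010164533585231311 -0.005103459293091597
```

```bash
python3 - <<'E'
from rig import env
print(env.job_done())
E
```

```text
the job is handed in; nothing more can be done
None
```

The butter dish is on the trivet and the straightedge stands flush against the slab's +y edge; I handed the job in at about 20.5 s. No verdict is reported.

**Dish:** I reached in tilted 27° below the near bar, lifted the smaller dish, backed it out and set it on the trivet. Just before the last 2–3 mm of lowering, the top camera put its centre about 1 mm from the trivet's centre. It stood level after release. On the way the last joint hit its limit and tilted the dish by about 4°. I corrected this by turning the dish about 30° before lowering it.

**Straightedge:** I pressed it on until about 7–9 N of contact. The wrist moment suggested the push was spread along its length and not on one end. After release:

| | Top camera alone | Both cameras | Allowed |
|---|---|---|---|
| y from slab edge | 8.6 mm | 10.2 mm | 6 to 10.5 mm |
| x from edge middle | −1.5 mm | −1.0 mm | within ±20 mm |
| Yaw error | 0.000 rad | 0.005 rad | under 0.02 rad |

The two fits disagree by 1.6 mm in y. I trust the top camera more because the slab was mostly hidden in the scene view. The felt contact and the pictures also show no gap. I did not make a second push to confirm it.

The last scene picture shows the rack, ladle, whisk, funnel and infuser apparently where they were, and the arm was clear of everything.

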